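Set out the bamboo carver's knives by length

ROBOT

A 6-joint arm with a two-finger parallel gripper is mounted at the origin on the work surface. World frame = base frame: x ahead of the robot, y to its left, z up, the work surface at z = 0. Lengths are in m, angles in rad, forces in N, time in s.
With the tool pointing down it reaches from about 0.375 to 0.9 m from the base axis. Payload 3.1 kg.
Tool frame: the origin (TCP) lies on the centre line of the jaws, within the pads' length; the fingertips stand 14 mm ahead of it and the grasp point (between the pads) lies 5 mm behind it; z points along the fingers, y is the line along which they close (so a half turn about z gives the same grasp; the last joint's range is limited). The gripper opens to 87 mm and grips with 3 to 60 N. Pads are 19 mm wide; open, the fingers measure 117 mm over their backs; the gripper's body (75 mm by 190 mm) begins 51 mm behind the grasp point.
Start: joints at [-1.397, 0.527, 1.433, -0, 1.181, -0.178], TCP at [0.216, -0.586, 0.203] pointing down, gripper open.
Joint ranges: [-3.08, 3.08], [-0.75, 2.2], [0.22, 2.44], [-1.43, 4.57], [0, 2.65], [-2.85, 2.85]. Speed limits (rad/s): [2.79, 2.79, 3.14, 3.14, 3.14, 3.14].

INTERFACE

Orientations are given as a unit quaternion [x, y, z, w].
In Python, from rig import robot gives the robot as it stands.
- The arm moves only by the tool move_arm, never from a script. Its argument "commands" is a list of rows, each an object with "hand": the finger opening in cm, from 0 to 8.7; "travel": the shift along the tool's x, y, z in cm, a list of three; "twist": the turn, a rotation vector about the tool's x, y, z in degrees, a list of three. In form: [{"hand": hand, "travel": [dx, dy, dz], "twist": [wx, wy, wz]}, ...]. A call has 1 to 5 rows; each row shifts and turns the commanded pose from where the row before left it, along the tool's axes as they then stand; what a row does not reach is not made up. A row lasts 1/12 s, in which the tool goes at most 41.7 mm and 7.16 degrees, less where a joint would pass 70% of its speed; a pose out of reach is approached as far as the arm can. A call is refused whole if a number of a shift passes 4.17 or a number of a turn 7.16, either way. A call with a gripper value outside its range is refused whole. The fingers move at their own pace and stop on an object; "force" is the grip in N (left out, the last holds). Time passes only in rows, so rows that do not move let the fingers close. It gives the time, the measured TCP pose, the force, the opening and the grip force at its end, in the units of the state.
- robot.get_obs(): the state, without advancing time (a new reading comes with each control period).
- robot.camera(name): name is "scene" or "side" or "wrist"; returns a dict with "frame" (480x640x3 uint8, red, green, blue), "fov_y" (degrees; the focal length in pixels is half the picture's height over the tangent of half this angle, whatever the lens; pixels are square), "cx", "cy" (the principal point, pixels), "extrinsics" (4x4, takes a point from camera to world coordinates); the wrist camera has in their place "T_tool_cam" (4x4, takes a point from camera to tool coordinates, whose origin is the TCP and whose axes are the flange's). Camera axes: x right, y down, z forward; pixel columns grow to the right and rows downward; lengths in m; the calibration is good to about 2 mm. The wrist camera is an equidistant fisheye: a pixel r from the principal point sees the ray r / f radians off the axis. A picture is of the moment at which its call begins: read the wrist's pose just before it. There is no depth.
- robot.hand_in(): hands the job in; it is judged then, once.
The state is a dict: "time": time; "q": joint angles; "joint_velocities": joint speeds; "joint_torque": joint torques, N m; "position": TCP position; "tool_rot": TCP orientation; "ft_force": force on the tool from outside, world axes, zero at the start; "moment": the same for the moment, N m; "grip_width": finger opening in m; "grip_force": force on a finger pad.
Only numpy, scipy, OpenCV 4.12 (cv2) and the standard library are available. Lean on these libraries where they do the work, as an engineer would, in place of code of your own. Each camera call takes 0.05 s, during which the arm holds its last target. There are 200 camera calls.

TASK

Set the four bamboo-handled carving knives on the row of wooden rests in order of length: the longest on the rest next to the blue button, down to the shortest next to the white button. Each handle should lie level and centred in its rest, down in the grooves of both saddles; leave the tea mug where it stands.

Things in the scene. Friction and masses are not known exactly. Their poses are not given: they have to be found in the camera images.
- knife_a: Carving knife, the shortest of four: 110 mm long over all, pale bamboo handle 76 mm long, 18 mm wide and 18 mm high (flat-sided, rounded edges) and a 34 mm thin steel blade; 53 g give or take 30 %. It lies on the table at the start, blade roughly away from the robot. Origin: centre of the handle's underside; x runs along the handle towards the blade tip, z up.
- knife_b: Carving knife, the second shortest of four: 134 mm long over all, pale bamboo handle 92 mm long, 18 mm wide and 18 mm high (flat-sided, rounded edges) and a 42 mm thin steel blade; 58 g give or take 30 %. It lies on the table at the start, blade roughly away from the robot. Origin: centre of the handle's underside; x runs along the handle towards the blade tip, z up.
- knife_c: Carving knife, the second longest of four: 162 mm long over all, pale bamboo handle 112 mm long, 18 mm wide and 18 mm high (flat-sided, rounded edges) and a 50 mm thin steel blade; 64 g give or take 30 %. It lies on the table at the start, blade roughly away from the robot. Origin: centre of the handle's underside; x runs along the handle towards the blade tip, z up.
- knife_d: Carving knife, the longest of four: 192 mm long over all, pale bamboo handle 134 mm long, 18 mm wide and 18 mm high (flat-sided, rounded edges) and a 58 mm thin steel blade; 70 g give or take 30 %. It lies on the table at the start, blade roughly away from the robot. Origin: centre of the handle's underside; x runs along the handle towards the blade tip, z up.
- rest_1: Dark wood knife rest, outermost on the +y end of the row, fixed on the pale board. Plate 62 x 36 x 4 mm; two 8 mm thick saddles at x = -22 and +22 mm. Groove along x: floor 21 mm wide, 14 mm above the rest's underside (where a seated handle lies), 45 degree flanks 8 mm high. Origin: centre of its underside, 10 mm above the table; x along the groove, z up. Next rest about 78 mm away.
- rest_2: Dark wood knife rest, second from the +y end of the row, fixed on the pale board. Plate 62 x 36 x 4 mm; two 8 mm thick saddles at x = -22 and +22 mm. Groove along x: floor 21 mm wide, 14 mm above the rest's underside (where a seated handle lies), 45 degree flanks 8 mm high. Origin: centre of its underside, 10 mm above the table; x along the groove, z up. Next rest about 78 mm away.
- rest_3: Dark wood knife rest, second from the -y end of the row, fixed on the pale board. Plate 62 x 36 x 4 mm; two 8 mm thick saddles at x = -22 and +22 mm. Groove along x: floor 21 mm wide, 14 mm above the rest's underside (where a seated handle lies), 45 degree flanks 8 mm high. Origin: centre of its underside, 10 mm above the table; x along the groove, z up. Next rest about 78 mm away.
- rest_4: Dark wood knife rest, outermost on the -y end of the row, fixed on the pale board. Plate 62 x 36 x 4 mm; two 8 mm thick saddles at x = -22 and +22 mm. Groove along x: floor 21 mm wide, 14 mm above the rest's underside (where a seated handle lies), 45 degree flanks 8 mm high. Origin: centre of its underside, 10 mm above the table; x along the groove, z up. Next rest about 78 mm away.
- blue_button: Blue glazed button, 30 mm across and 10 mm high, fixed on the pale board (100 x 370 x 10 mm) just beyond the outermost rest at one end of the row, about 49 mm from that rest's middle; a white button of the same shape is at the other end. Which end is blue changes from start to start. Origin: centre of its underside.
- mug: White tea mug, 76 mm across and 85 mm high, with a handle, loose, standing on the table near the knives. Origin: centre of its underside. It must be left alone.
Mind the look-alikes: they are no part of the job. What is shaped like the knife_c but pink is not meant. What is shaped like the knife_a but black or red is not meant.

How it is judged:
At the end, for the whole second after the job is handed in: From blue to white button: longest to shortest knife, one per rest, at rest. Each handle centred within 13 mm along and 6 mm across its groove, underside 11 to 18.5 mm above the rest's underside, along the groove within 0.14 rad (either way round), level within 0.12 rad (((horizontal distance between blue_button and rest_1 below 0.12 m and (x of knife_d in the frame of rest_1 between -0.013 and 0.013 m and y of knife_d in the frame of rest_1 between -0.006 and 0.006 m and z of knife_d in the frame of rest_1 between 0.011 and 0.0185 m and angle between the x axis of knife_d and the x axis of rest_1, either way round below 0.14 rad and angle between knife_d's own z axis and vertical below 0.12 rad) and (x of knife_c in the frame of rest_2 between -0.013 and 0.013 m and y of knife_c in the frame of rest_2 between -0.006 and 0.006 m and z of knife_c in the frame of rest_2 between 0.011 and 0.0185 m and angle between the x axis of knife_c and the x axis of rest_2, either way round below 0.14 rad and angle between knife_c's own z axis and vertical below 0.12 rad) and (x of knife_b in the frame of rest_3 between -0.013 and 0.013 m and y of knife_b in the frame of rest_3 between -0.006 and 0.006 m and z of knife_b in the frame of rest_3 between 0.011 and 0.0185 m and angle between the x axis of knife_b and the x axis of rest_3, either way round below 0.14 rad and angle between knife_b's own z axis and vertical below 0.12 rad) and (x of knife_a in the frame of rest_4 between -0.013 and 0.013 m and y of knife_a in the frame of rest_4 between -0.006 and 0.006 m and z of knife_a in the frame of rest_4 between 0.011 and 0.0185 m and angle between the x axis of knife_a and the x axis of rest_4, either way round below 0.14 rad and angle between knife_a's own z axis and vertical below 0.12 rad)) or (horizontal distance between blue_button and rest_4 below 0.12 m and (x of knife_d in the frame of rest_4 between -0.013 and 0.013 m and y of knife_d in the frame of rest_4 between -0.006 and 0.006 m and z of knife_d in the frame of rest_4 between 0.011 and 0.0185 m and angle between the x axis of knife_d and the x axis of rest_4, either way round below 0.14 rad and angle between knife_d's own z axis and vertical below 0.12 rad) and (x of knife_c in the frame of rest_3 between -0.013 and 0.013 m and y of knife_c in the frame of rest_3 between -0.006 and 0.006 m and z of knife_c in the frame of rest_3 between 0.011 and 0.0185 m and angle between the x axis of knife_c and the x axis of rest_3, either way round below 0.14 rad and angle between knife_c's own z axis and vertical below 0.12 rad) and (x of knife_b in the frame of rest_2 between -0.013 and 0.013 m and y of knife_b in the frame of rest_2 between -0.006 and 0.006 m and z of knife_b in the frame of rest_2 between 0.011 and 0.0185 m and angle between the x axis of knife_b and the x axis of rest_2, either way round below 0.14 rad and angle between knife_b's own z axis and vertical below 0.12 rad) and (x of knife_a in the frame of rest_1 between -0.013 and 0.013 m and y of knife_a in the frame of rest_1 between -0.006 and 0.006 m and z of knife_a in the frame of rest_1 between 0.011 and 0.0185 m and angle between the x axis of knife_a and the x axis of rest_1, either way round below 0.14 rad and angle between knife_a's own z axis and vertical below 0.12 rad))) and linear speed of each of knife_a, knife_b, knife_c, knife_d below 0.02 m/s and angular speed of each of knife_a, knife_b, knife_c, knife_d below 0.2 rad/s); the robot touches nothing.
It fails at once if the tea mug is moved more than 30 mm or tipped (distance of mug from where it was at the start of the episode above 0.03 m or angle between mug's own z axis and vertical above 0.3 rad).
It also fails if it takes over 102 s, if anything falls off the work surface, if the arm or the gripper's body presses on something with over 40 N, if the wrist force passes 120 N, or if a joint passes its speed limit or range.

## Working session

There is one attempt and no reset: what is moved stays moved. The work goes in short steps, Python scripts to look and compute and a tool call to move; the robot and the scene stay as the last step left them, time stands still between calls to the robot, and variables do not carry over. Pictures are saved under pics/ and viewed, at most 14 in all, crops included, and the job is handed in when it is done.

Besides the shell and the picture viewer there is one more tool, called after "Call:" as name([rows], argument=value, ...), one row to a line, values as JSON. move_arm: Moves the arm, as the interface text tells. Its arguments: {"type":"object","properties":{"commands":{"type":"array"},"force":{"type":"number"}},"required":["commands"]}

```bash
mkdir -p pics
python3 - <<'E'
from rig import robot
import cv2,pickle
d={}
for n in("scene","side","wrist"):
    o=robot.get_obs();c=robot.camera(n);d[n]=(o,c);cv2.imwrite(f"pics/{n}0.png",c["frame"][:,:,::-1])
    print(n,{k:v for k,v in c.items() if k!="frame"})
pickle.dump(d,open("d0.pkl","wb"));print(o)
E
```

```text
scene {'fov_y': 52.91684065778527, 'cx': 313.3756255316555, 'cy': 238.07181121903932, 'extrinsics': array([[-0.05131403,  0.71874072, -0.69338204,  1.24520078],
       [ 0.99866932,  0.03335418, -0.03933292, -0.00512023],
       [-0.00514298, -0.6944777 , -0.71949584,  0.86322155],
       [ 0.        ,  0.        ,  0.        ,  1.        ]])}
side {'fov_y': 52.50523701807476, 'cx': 316.80353830081526, 'cy': 242.61416356266858, 'extrinsics': array([[-0.75270209, -0.3862718 ,  0.53313569, -0.14019666],
       [-0.65826298,  0.42756436, -0.61957935,  0.6044289 ],
       [ 0.01137621, -0.81730216, -0.57609701,  0.66873174],
       [ 0.        ,  0.        ,  0.        ,  1.        ]])}
wrist {'fov_y': 65.70646984690485, 'cx': 319.75759729984776, 'cy': 235.19543476269322, 'T_tool_cam': array([[-1.02687796e-03, -9.53198627e-01, -3.02343054e-01,
         8.42565564e-02],
       [ 9.99998829e-01, -1.32201478e-03,  7.71527266e-04,
         7.46667476e-05],
       [-1.13512072e-03, -3.02341907e-01,  9.53198868e-01,
        -1.82076552e-01],
       [ 0.00000000e+00,  0.00000000e+00,  0.00000000e+00,
         1.00000000e+00]])}
{'time': 0.1, 'q': array([-1.39647680e+00,  5.28395209e-01,  1.43380729e+00, -2.76454630e-06,
        1.18141751e+00, -1.78515208e-01]), 'joint_velocities': array([ 0.0006388 , -0.00221682, -0.00229327, -0.00084958,  0.00071819,
        0.00153918]), 'joint_torque': array([-6.45963632e-05, -4.40985882e+01, -1.77150857e+01,  6.35472802e-02,
        5.34121692e-02, -4.88682485e-05]), 'position': array([ 0.21586512, -0.58576814,  0.20234549]), 'tool_rot': array([ 9.84478177e-01,  1.75504108e-01,  8.48259929e-07, -1.01367531e-03]), 'ft_force': array([ 0.39276843, -0.19512215,  0.14783992]), 'moment': array([-0.00437124, -0.01600147, -0.03953832]), 'grip_force': 0.0, 'grip_width': 0.08698606539928153}
```

View pics/scene0.png

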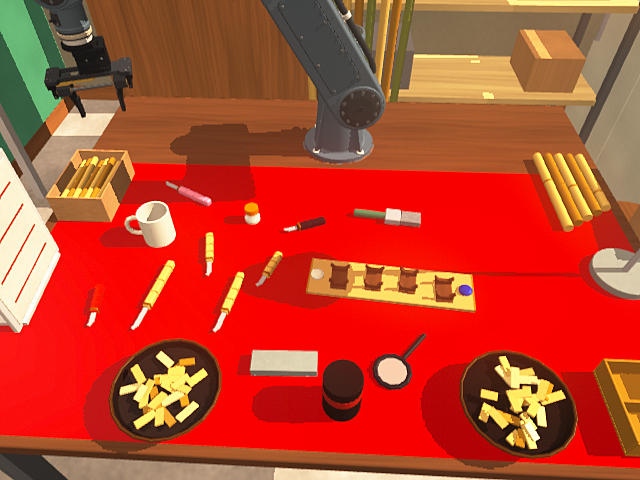

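View pics/side0.png

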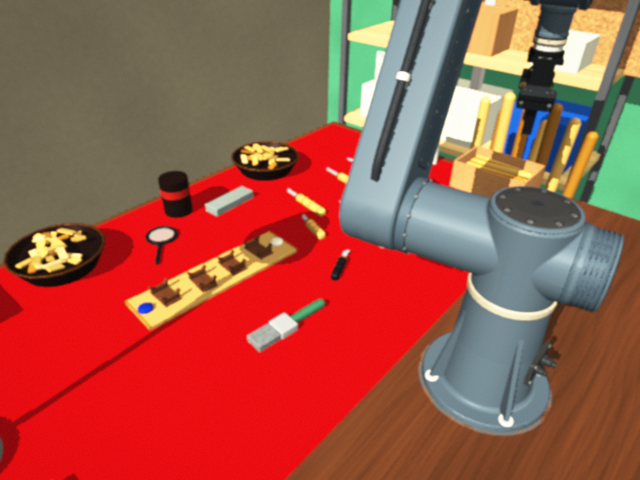

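The scene view shows the bamboo knives at about (210,253), (158,290), (231,298) and (270,267). The look-alikes are pink (188,193), black (305,225) and red (95,303), none of which I want. The blue button (465,290) is at the +y end, the white one (317,274) at the −y end, and the mug is at (155,224). Next I measure the handles and rests.

```bash
cat > h.py <<'E'
import numpy as np,cv2
from scipy.spatial.transform import Rotation as R
def T_of(o):
    T=np.eye(4);T[:3,:3]=R.from_quat(o["tool_rot"]).as_matrix();T[:3,3]=o["position"];return T
def cast(px,c,o=None,z=0.018):
    px=np.atleast_2d(np.float64(px));f=240/np.tan(np.radians(c["fov_y"]/2))
    d=(px-[c["cx"],c["cy"]])/f
    if o is None:
        E=c["extrinsics"];v=np.c_[d,np.ones(len(d))]
    else:
        E=T_of(o)@c["T_tool_cam"];r=np.linalg.norm(d,axis=1,keepdims=True)+1e-12
        v=np.c_[d/r*np.sin(r),np.cos(r)]
    v=v@E[:3,:3].T;return E[:3,3]+v*((z-E[2,3])/v[:,2:])
def blobs(c,lo,hi,amin,box=None):
    m=cv2.inRange(cv2.cvtColor(c["frame"],cv2.COLOR_RGB2HSV),np.array(lo),np.array(hi))
    if box: k=np.zeros_like(m);k[box[1]:box[3],box[0]:box[2]]=1;m*=k
    m=cv2.morphologyEx(m,cv2.MORPH_CLOSE,np.ones((3,3)))
    cs,_=cv2.findContours(m,cv2.RETR_EXTERNAL,cv2.CHAIN_APPROX_NONE)
    return [k[:,0] for k in cs if cv2.contourArea(k)>amin]
def rect(k,c,o,z):
    p=cast(k,c,o,z)[:,:2];(x,y),(w,h),a=cv2.minAreaRect(np.float32(p*1000))
    if w<h:w,h,a=h,w,a+90
    return round(x),round(y),round(w),round(h),round((a+90)%180-90,1)
E
python3 - <<'E'
from h import *;import pickle
o,c=pickle.load(open("d0.pkl","rb"))["scene"]
hsv=cv2.cvtColor(c["frame"],cv2.COLOR_RGB2HSV)
for p in[(210,250),(231,290),(275,260),(330,268),(341,276),(465,291),(225,322),(317,274)]:print(p,hsv[p[1],p[0]])
print("handles")
for k in blobs(c,(12,60,90),(35,255,255),40,(130,220,300,340)):print(k.mean(0).round(),rect(k,c,None,.014))
print("blue",[rect(k,c,None,.02) for k in blobs(c,(105,80,60),(130,255,255),40,(300,240,500,330))])
print("rests")
for k in blobs(c,(3,40,20),(16,220,125),60,(300,250,480,315)):print(k.mean(0).round(),rect(k,c,None,.03))
for k in blobs(c,(12,60,130),(35,200,255),300,(300,250,480,315)):print("board",rect(k,c,None,.01))
im=np.hstack([c["frame"][220:340,120:300],c["frame"][230:350,300:480]])
cv2.imwrite("pics/crop1.png",cv2.resize(im[:,:,::-1],None,fx=2.2,fy=2.2,interpolation=2))
E
```

```text
(210, 250) [ 21 185 253]
(231, 290) [ 28 147 255]
(275, 260) [ 16 182 225]
(330, 268) [ 16 175 224]
(341, 276) [  8 196 135]
(465, 291) [129 162 189]
(225, 322) [  0 255 251]
(317, 274) [ 19  77 238]
handles
[232. 293.] (600, -222, 118, 22, -9.4)
[159. 284.] (584, -390, 140, 26, -9.8)
[272. 264.] (514, -143, 82, 23, -20.2)
[209. 248.] (469, -301, 104, 19, 11.2)
[150. 233.] (423, -452, 126, 69, 55.2)
blue [(574, 294, 25, 19, 2.7)]
rests
[338. 276.] (556, 11, 68, 40, -3.0)
board (557, 127, 365, 106, 84.7)
```

View pics/crop1.png

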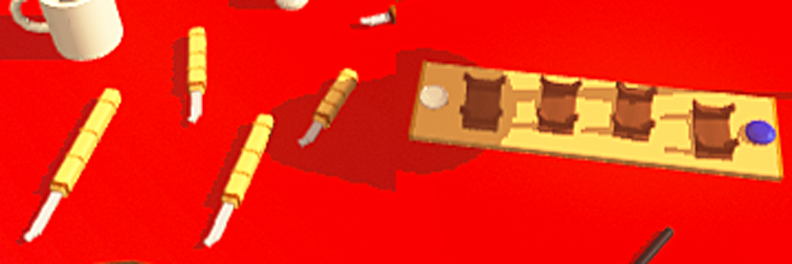

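The crop confirms four bamboo handles, measured 140 / 118 / 104 / 82 mm long, so they are d, c, b and a. Blue is at the +y end, so d goes to rest_1, c to rest_2, b to rest_3 and a to rest_4. Moving above knife_d now.

Call:
move_arm([
  {"hand":8.7,"travel":[0,0,0],"twist":[0,0,6]},
  {"hand":8.7,"travel":[0,0,0],"twist":[0,0,6]},
  {"hand":8.7,"travel":[0,0,0],"twist":[0,0,6]},
  {"hand":8.7,"travel":[0,0,0],"twist":[0,0,6]},
  {"hand":8.7,"travel":[0,0,0],"twist":[0,0,6]},
])

```text
time: 0.57
position: [0.2159, -0.5861, 0.2028]
tool_rot: [0.996, -0.088, -0.0, -0.0]
ft_force: [0.3, 0.4, 0.2]
grip_width: 0.0873
grip_force: 0.0
```

Call:
move_arm([
  {"hand":8.7,"travel":[2.7,-2.1,0],"twist":[0,0,0]},
  {"hand":8.7,"travel":[2.7,-2.1,0],"twist":[0,0,0]},
  {"hand":8.7,"travel":[2.7,-2.1,0],"twist":[0,0,0]},
  {"hand":8.7,"travel":[2.7,-2.1,0],"twist":[0,0,0]},
  {"hand":8.7,"travel":[2.7,-2.1,0],"twist":[0,0,0]},
])

```text
time: 0.98
position: [0.3679, -0.5048, 0.2029]
tool_rot: [0.996, -0.086, -0.0, -0.0]
ft_force: [0.4, -0.5, -0.3]
grip_width: 0.0871
grip_force: 0.0
```

Call:
move_arm([
  {"hand":8.7,"travel":[2.7,-2.1,0],"twist":[0,0,0]},
  {"hand":8.7,"travel":[2.7,-2.1,0],"twist":[0,0,0]},
  {"hand":8.7,"travel":[2.7,-2.1,0],"twist":[0,0,0]},
  {"hand":8.7,"travel":[2.7,-2.1,0],"twist":[0,0,0]},
  {"hand":8.7,"travel":[2.7,-2.1,0],"twist":[0,0,0]},
])

```text
time: 1.4
position: [0.5189, -0.4242, 0.2028]
tool_rot: [0.996, -0.085, -0.0, -0.0]
ft_force: [0.1, -0.6, -0.5]
grip_width: 0.0871
grip_force: 0.0
```

```bash
cat >> h.py <<'E'
def yaw(o):
    x=T_of(o)[:3,0];return np.degrees(np.arctan2(x[1],x[0]))
def plan(o,x,y,z,yw):
    "x,y,z in mm: turn first, then travel, in tool axes"
    a=np.radians(yw);Rt=np.array([[np.cos(a),np.sin(a),0],[np.sin(a),-np.cos(a),0],[0,0,-1]])
    d=Rt.T@(np.array([x,y,z])/10-o["position"]*100)
    rv=R.from_matrix(T_of(o)[:3,:3].T@Rt).as_rotvec(degrees=True)
    print("target",x,y,z,yw,"twist",rv.round(2),"travel cm",d.round(2),"dist",np.linalg.norm(d).round(1))
def shot(name):
    from rig import robot
    import pickle
    o=robot.get_obs();c=robot.camera("wrist");cv2.imwrite(f"pics/{name}.png",c["frame"][:,:,::-1])
    pickle.dump((o,c),open(name+".pkl","wb"));return o,c
def handles(o,c,z=.014):
    for k in blobs(c,(12,60,90),(35,255,255),150):
        e=k.min(0).min()<2 or k[:,0].max()>637 or k[:,1].max()>477
        print(k.mean(0).round(),rect(k,c,o,z),"EDGE" if e else "")
E
python3 - <<'E'
from h import *
o,c=shot("w1");print(o["position"],yaw(o),o["time"]);handles(o,c)
E
```

```text
[ 0.51893964 -0.42416043  0.20283818] -9.781707665153014 1.4
[456. 465.] (41, -575, 92, 23, 15.7) EDGE
[ 11. 463.] (-1, 451, 325, 104, -45.9) EDGE
[437. 392.] (232, -566, 452, 38, 80.2) 
[499. 339.] (305, -622, 91, 34, 5.1) 
[141. 339.] (384, -166, 92, 36, -24.3) 
[222. 267.] (467, -305, 92, 23, 11.1) 
[ 97. 249.] (513, -148, 79, 26, -22.5) 
[563. 279.] (377, -746, 333, 149, 76.5) EDGE
[ 19. 242.] (545, -6, 130, 99, 84.3) EDGE
[129. 166.] (599, -226, 112, 25, -10.7) 
[280. 147.] (583, -395, 133, 19, -9.4) 
[125.   9.] (779, -249, 124, 20, 67.8) EDGE
```

View pics/w1.png

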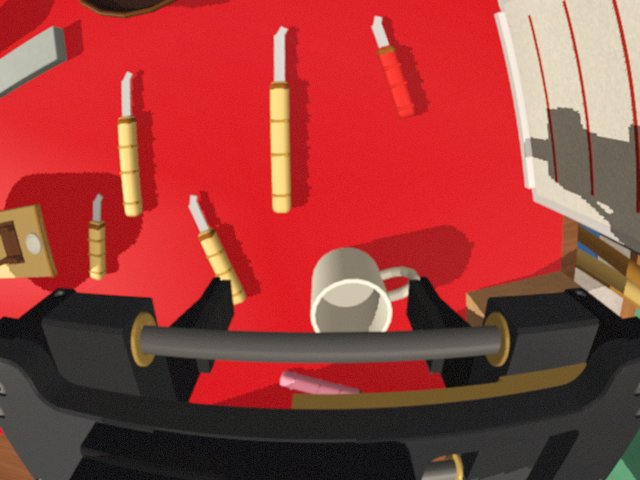

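The wrist view shows d at (280,147), c at (129,166), b at (222,267), a at (97,249), the red decoy at (398,80) and the mug rim at (352,307). All lengths match the descriptions.

Run:
```python
from h import *;import pickle
o,c=pickle.load(open("w1.pkl","rb"))
print("mug rim L,R,C",cast([(313,300),(391,307),(352,307)],c,o,.085)[:,:2].round(3))
plan(o,583,-395,90,-9.4)
```

```text
mug rim L,R,C [[ 0.449 -0.406]
 [ 0.428 -0.475]
 [ 0.435 -0.439]]
target 583 -395 90 -9.4 twist [-0.03  0.04 -0.38] travel cm [ 5.84 -3.92 11.28] dist 13.3
```

Call:
move_arm([
  {"hand":8.7,"travel":[1.46,-0.98,2.8],"twist":[0,0,-0.4]},
  {"hand":8.7,"travel":[1.46,-0.98,2.8],"twist":[0,0,0]},
  {"hand":8.7,"travel":[1.46,-0.98,2.8],"twist":[0,0,0]},
  {"hand":8.7,"travel":[1.46,-0.98,2.8],"twist":[0,0,0]},
  {"hand":6,"travel":[0,0,0],"twist":[0,0,0]},
])

```text
time: 1.87
position: [0.5807, -0.3912, 0.0838]
tool_rot: [0.997, -0.081, -0.004, -0.004]
ft_force: [-0.3, 0.7, -1.7]
grip_width: 0.0849
grip_force: 0.0
```

Run:
```python
from h import *
o,c=shot("w2");print(o["grip_width"],yaw(o));handles(o,c);plan(o,583,-395,18,-9.4)
```

```text
0.08487495153382334 -9.233719070870793
[454. 466.] (283, -498, 63, 15, 15.3) EDGE
[625. 456.] (134, -816, 154, 44, -2.0) EDGE
[433. 392.] (413, -490, 310, 27, 81.1) 
[249. 383.] (457, -308, 66, 25, 11.2) 
[495. 339.] (464, -527, 62, 24, 3.3) 
[145. 339.] (512, -223, 64, 24, -23.6) 
[  9. 297.] (569, -55, 48, 43, -5.7) EDGE
[115. 239.] (606, -227, 100, 27, -10.8) 
[324. 229.] (583, -395, 134, 18, -9.7) 
[104.  24.] (785, -246, 163, 36, 67.0) EDGE
target 583 -395 18 -9.4 twist [-0.45  0.53  0.16] travel cm [0.29 0.33 6.58] dist 6.6
```

View pics/w2.png

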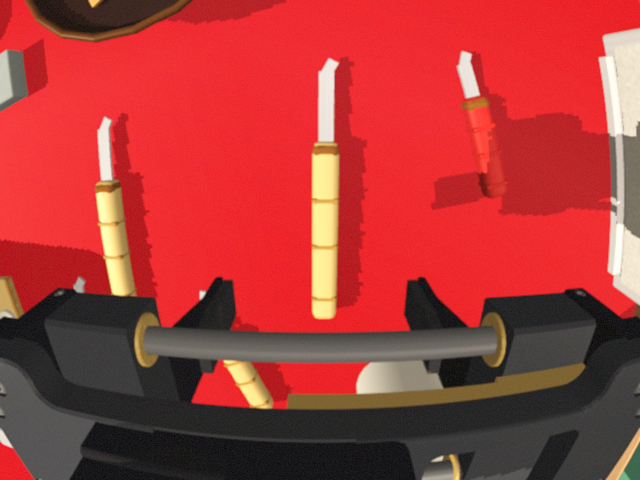

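Knife_d is centred between the jaws at (324,229), and the position repeats the earlier one. I let the arm settle while lowering part way.

Call:
move_arm([
  {"hand":6,"travel":[0.2,0.2,2],"twist":[0,0,0]},
  {"hand":6,"travel":[0,0,2],"twist":[0,0,0]},
  {"hand":6,"travel":[0,0,0],"twist":[0,0,0]},
  {"hand":6,"travel":[0,0,0],"twist":[0,0,0]},
])

```text
time: 2.25
position: [0.5825, -0.3992, 0.0517]
tool_rot: [0.997, -0.082, -0.0, -0.0]
ft_force: [0.4, -0.9, -0.1]
grip_width: 0.0622
grip_force: 0.0
```

Run:
```python
from h import *
from rig import robot
o=robot.get_obs();print(o["position"],o["joint_velocities"].round(3));plan(o,583,-395,18,-9.5)
```

```text
[ 0.58250168 -0.39915687  0.05166498] [ 0.004 -0.03  -0.028  0.003 -0.007  0.002]
target 583 -395 18 -9.5 twist [-0.02  0.06  0.07] travel cm [-0.02 -0.42  3.37] dist 3.4
```

Call:
move_arm([
  {"hand":6,"travel":[0,-0.4,1.7],"twist":[0,0,0]},
  {"hand":6,"travel":[0,0,1.6],"twist":[0,0,0]},
  {"hand":6,"travel":[0,0,0],"twist":[0,0,0]},
  {"hand":6,"travel":[0,0,0],"twist":[0,0,0]},
  {"hand":0,"travel":[0,0,0],"twist":[0,0,0]},
], force=25)

```text
time: 2.67
position: [0.585, -0.396, 0.0205]
tool_rot: [0.997, -0.082, 0.001, 0.001]
ft_force: [0.7, -0.0, -0.0]
grip_width: 0.0576
grip_force: 0.0
```

Call:
move_arm([
  {"hand":0,"travel":[0,0,0],"twist":[0,0,0]},
  {"hand":0,"travel":[0,0,0],"twist":[0,0,0]},
  {"hand":0,"travel":[0,0,0],"twist":[0,0,0]},
  {"hand":0,"travel":[0,0,0],"twist":[0,0,0]},
  {"hand":0,"travel":[0,0,0],"twist":[0,0,0]},
], force=25)

```text
time: 3.08
position: [0.5842, -0.3948, 0.0186]
tool_rot: [0.997, -0.082, 0.0, 0.0]
ft_force: [0.8, 0.0, -0.1]
grip_width: 0.0278
grip_force: 0.0
```

Run:
```python
from h import *
from rig import robot
o=robot.get_obs();print(o["position"],o["grip_width"],o["grip_force"],yaw(o));plan(o,560,130,180,-5)
```

```text
[ 0.58423457 -0.39481274  0.01857634] 0.027780509287801073 0.0 -9.380733275139463
target 560 130 180 -5 twist [ 0.02 -0.02 -4.38] travel cm [ -6.99 -52.07 -16.14] dist 55.0
```

Call:
move_arm([
  {"hand":0,"travel":[0,0,0],"twist":[0,0,0]},
  {"hand":0,"travel":[0,0,0],"twist":[0,0,0]},
  {"hand":0,"travel":[0,0,0],"twist":[0,0,0]},
  {"hand":0,"travel":[0,0,0],"twist":[0,0,0]},
  {"hand":0,"travel":[0,0,0],"twist":[0,0,0]},
])

```text
time: 3.5
position: [0.5841, -0.3947, 0.0182]
tool_rot: [0.997, -0.082, -0.0, -0.0]
ft_force: [0.1, 1.1, 0.4]
grip_width: 0.0015
grip_force: 0.0
```

Call:
move_arm([
  {"hand":0,"travel":[0,0,-1],"twist":[0,0,0]},
  {"hand":0,"travel":[0,0,-3],"twist":[0,0,0]},
  {"hand":0,"travel":[0,0,-4],"twist":[0,0,0]},
  {"hand":0,"travel":[0,0,-4],"twist":[0,0,0]},
  {"hand":0,"travel":[0,0,-4],"twist":[0,0,-4.4]},
])

```text
time: 3.92
position: [0.5839, -0.3945, 0.1804]
tool_rot: [0.999, -0.043, -0.0, -0.0]
ft_force: [0.6, 0.3, 0.1]
grip_width: 0.0003
grip_force: 0.0
```

Run:
```python
from h import *
from rig import robot
o=robot.get_obs();print(o["position"],o["grip_width"],o["grip_force"],yaw(o));plan(o,560,127,180,-5)
```

```text
[ 0.58386472 -0.39452709  0.18044218] 0.00033353320670838175 0.0 -4.921058183856481
target 560 127 180 -5 twist [-0.01  0.01  0.08] travel cm [-6.920e+00 -5.175e+01  4.000e-02] dist 52.2
```

The gripper closed on nothing, so I look.

Run:
```python
from h import *
o,c=shot("w3");print(o["time"]);handles(o,c)
```

```text
3.9167
[491. 476.] (105, -657, 165, 36, 67.3) EDGE
[487. 451.] (182, -624, 93, 17, 85.4) 
[ 11. 465.] (25, 391, 278, 95, -41.2) EDGE
[291. 396.] (351, -327, 462, 36, 85.0) 
[508. 372.] (344, -624, 103, 78, 85.3) 
[339. 348.] (421, -402, 80, 7, -3.7) 
[301. 348.] (425, -359, 80, 8, -6.1) 
[237. 292.] (502, -298, 25, 21, 12.0) 
[114. 287.] (514, -148, 81, 24, -21.7) 
[ 27. 265.] (547, 2, 144, 99, 84.8) EDGE
[156. 208.] (600, -225, 113, 24, -10.6) 
[320. 207.] (583, -394, 134, 19, -9.7) 
[609.  35.] (772, -759, 95, 79, -89.8) EDGE
[216.   4.] (793, -312, 38, 15, 78.1) EDGE
[171.   8.] (803, -269, 40, 22, -75.5) EDGE
[182.  31.] (786, -270, 189, 56, 76.0) EDGE
```

View pics/w3.png

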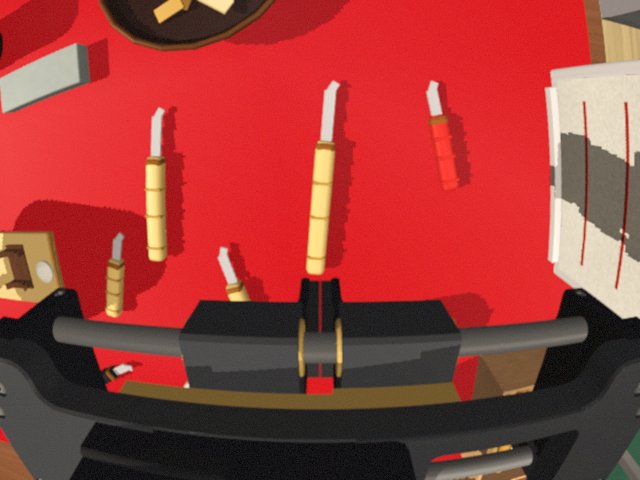

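The knife is untouched at (320,207). The closed fingertips show at about (320,280), which is shorter than the stated tip length would give. I measure the fingertips in the picture.

Run:
```python
from h import *;import pickle
o,c=pickle.load(open("w3.pkl","rb"))
cv2.imwrite("pics/crop2.png",cv2.resize(c["frame"][250:410,220:420,::-1],None,fx=3,fy=3,interpolation=2))
M=np.linalg.inv(c["T_tool_cam"]);f=240/np.tan(np.radians(c["fov_y"]/2))
for x in(-.0095,0,.0095):
  for d in(-.056,-.03,-.015,-.005,0,.014):
    p=M@[x,0,d,1];r=np.arctan2(np.hypot(*p[:2]),p[2]);print(x,d,(c["cy"]+f*r*p[1]/np.hypot(*p[:2])).round(1))
```

```text
-0.0095 -0.056 358.8
-0.0095 -0.03 326.5
-0.0095 -0.015 311.2
-0.0095 -0.005 302.1
-0.0095 0 297.9
-0.0095 0.014 286.9
0 -0.056 340.1
0 -0.03 309.2
0 -0.015 294.8
0 -0.005 286.2
0 0 282.2
0 0.014 272.0
0.0095 -0.056 320.1
0.0095 -0.03 291.0
0.0095 -0.015 277.5
0.0095 -0.005 269.6
0.0095 0 266.0
0.0095 0.014 256.5
```

View pics/crop2.png

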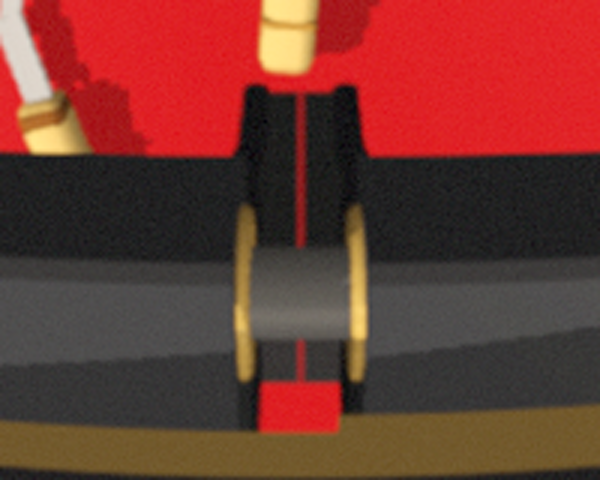

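The fingertips end at row ~279, so they may sit about 15 mm behind the TCP rather than 14 mm ahead of it. I'll check by going down around the knife until the table is felt.

Call:
move_arm([
  {"hand":5,"travel":[0,0,0],"twist":[0,0,4.8]},
  {"hand":5,"travel":[0,0,3.5],"twist":[0,0,0]},
  {"hand":5,"travel":[0,0,3.5],"twist":[0,0,0]},
  {"hand":5,"travel":[0,0,3],"twist":[0,0,0]},
  {"hand":5,"travel":[0,0,0],"twist":[0,0,0]},
], force=25)

```text
time: 4.38
position: [0.5799, -0.391, 0.0717]
tool_rot: [0.996, -0.085, -0.005, -0.004]
ft_force: [-0.9, 0.9, -1.3]
grip_width: 0.0257
grip_force: 0.0
```

Call:
move_arm([
  {"hand":5,"travel":[0,0,3],"twist":[0,0,0]},
  {"hand":5,"travel":[0,0,3],"twist":[0,0,0]},
  {"hand":5,"travel":[0,0,0.2],"twist":[0,0,0]},
  {"hand":5,"travel":[0,0,0],"twist":[0,0,0]},
  {"hand":5,"travel":[0,0,0],"twist":[0,0,0]},
])

```text
time: 4.8
position: [0.5853, -0.3958, 0.0185]
tool_rot: [0.996, -0.085, 0.001, 0.001]
ft_force: [-0.0, 0.0, 0.4]
grip_width: 0.049
grip_force: 0.0
```

Call:
move_arm([
  {"hand":5,"travel":[0,0,0.2],"twist":[0,0,0]},
  {"hand":5,"travel":[0,0,0.2],"twist":[0,0,0]},
  {"hand":5,"travel":[0,0,0],"twist":[0,0,0]},
])

```text
time: 5.05
position: [0.5848, -0.3953, 0.0138]
tool_rot: [0.996, -0.085, 0.001, 0.001]
ft_force: [-0.1, 0.7, -0.4]
grip_width: 0.0501
grip_force: 0.0
```

Call:
move_arm([
  {"hand":5,"travel":[0,0,0.2],"twist":[0,0,0]},
  {"hand":5,"travel":[0,0,0.2],"twist":[0,0,0]},
  {"hand":5,"travel":[0,0,0],"twist":[0,0,0]},
])

```text
time: 5.3
position: [0.5839, -0.3945, 0.008]
tool_rot: [0.996, -0.085, -0.0, -0.0]
ft_force: [-0.2, -0.5, -0.7]
grip_width: 0.0497
grip_force: 0.0
```

At TCP z = 8 mm there is still no contact, so the tips really are shorter. I continue down.

Call:
move_arm([
  {"hand":5,"travel":[0,0,0.3],"twist":[0,0,0]},
  {"hand":5,"travel":[0,0,0.3],"twist":[0,0,0]},
  {"hand":5,"travel":[0,0,0],"twist":[0,0,0]},
])

```text
time: 5.55
position: [0.5836, -0.3943, 0.0013]
tool_rot: [0.996, -0.085, -0.001, -0.0]
ft_force: [0.4, 0.3, -0.2]
grip_width: 0.0501
grip_force: 0.0
```

Call:
move_arm([
  {"hand":5,"travel":[0,0,0.2],"twist":[0,0,0]},
  {"hand":5,"travel":[0,0,0.2],"twist":[0,0,0]},
  {"hand":5,"travel":[0,0,0],"twist":[0,0,0]},
])

```text
time: 5.8
position: [0.5838, -0.3945, -0.0024]
tool_rot: [0.996, -0.085, -0.0, -0.0]
ft_force: [-0.1, 0.1, 0.1]
grip_width: 0.0501
grip_force: 0.0
```

Call:
move_arm([
  {"hand":5,"travel":[0,0,0.2],"twist":[0,0,0]},
  {"hand":5,"travel":[0,0,0],"twist":[0,0,0]},
  {"hand":5,"travel":[0,0,0],"twist":[0,0,0]},
])

```text
time: 6.05
position: [0.5841, -0.3946, -0.0039]
tool_rot: [0.996, -0.085, -0.0, -0.0]
ft_force: [0.2, -0.6, 0.2]
grip_width: 0.0499
grip_force: 0.0
```

Run:
```python
from h import *
o,c=shot("w4");print(o["position"],o["ft_force"])
```

```text
[ 0.58405049 -0.39464331 -0.00387437] [ 0.22111712 -0.6215753   0.20832172]
```

View pics/w4.png

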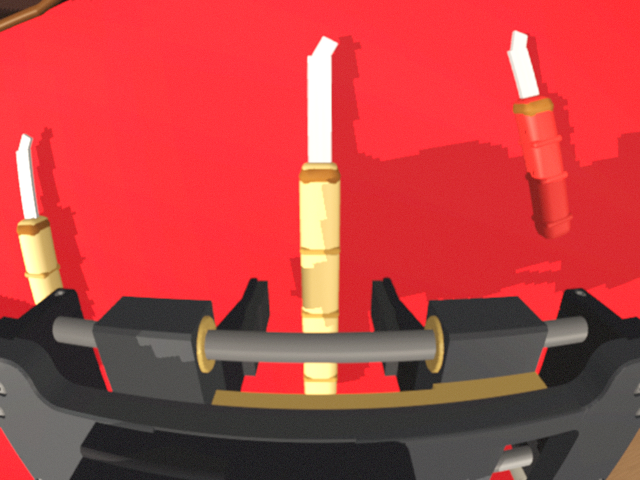

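The view shows the fingers, tips at about (262,282) and (378,282), on both sides of knife_d's handle (320,165–393). There is still no contact, so I keep going down.

Call:
move_arm([
  {"hand":5,"travel":[0,0,0.2],"twist":[0,0,0]},
  {"hand":5,"travel":[0,0,0.2],"twist":[0,0,0]},
  {"hand":5,"travel":[0,0,0],"twist":[0,0,0]},
])

```text
time: 6.35
position: [0.5838, -0.3945, -0.0082]
tool_rot: [0.996, -0.085, -0.0, -0.0]
ft_force: [-0.3, -0.1, 0.3]
grip_width: 0.0498
grip_force: 0.0
```

Call:
move_arm([
  {"hand":5,"travel":[0,0,0.2],"twist":[0,0,0]},
  {"hand":5,"travel":[0,0,0],"twist":[0,0,0]},
  {"hand":5,"travel":[0,0,0],"twist":[0,0,0]},
])

```text
time: 6.6
position: [0.584, -0.3946, -0.01]
tool_rot: [0.996, -0.085, -0.0, -0.0]
ft_force: [-0.7, 0.1, 0.3]
grip_width: 0.0501
grip_force: 0.0
```

Call:
move_arm([
  {"hand":5,"travel":[0,0,0.2],"twist":[0,0,0]},
  {"hand":5,"travel":[0,0,0],"twist":[0,0,0]},
  {"hand":5,"travel":[0,0,0],"twist":[0,0,0]},
])

```text
time: 6.85
position: [0.584, -0.3947, -0.0119]
tool_rot: [0.996, -0.085, -0.0, -0.0]
ft_force: [-0.1, 0.6, -0.2]
grip_width: 0.0502
grip_force: 0.0
```

Call:
move_arm([
  {"hand":0,"travel":[0,0,0],"twist":[0,0,0]},
  {"hand":0,"travel":[0,0,0],"twist":[0,0,0]},
  {"hand":0,"travel":[0,0,0],"twist":[0,0,0]},
  {"hand":0,"travel":[0,0,0],"twist":[0,0,0]},
  {"hand":0,"travel":[0,0,0],"twist":[0,0,0]},
])

```text
time: 7.27
position: [0.5841, -0.3948, -0.0117]
tool_rot: [0.996, -0.085, 0.0, 0.0]
ft_force: [-0.1, 0.5, 0.9]
grip_width: 0.0244
grip_force: 0.0
```

Call:
move_arm([
  {"hand":0,"travel":[0,0,0],"twist":[0,0,0]},
  {"hand":0,"travel":[0,0,0],"twist":[0,0,0]},
  {"hand":0,"travel":[0,0,0],"twist":[0,0,0]},
  {"hand":0,"travel":[0,0,0],"twist":[0,0,0]},
])

```text
time: 7.6
position: [0.5841, -0.3947, -0.0117]
tool_rot: [0.996, -0.085, 0.0, -0.0]
ft_force: [0.9, -0.5, -0.1]
grip_width: 0.0176
grip_force: 25.0
```

Gripped at 17.6 mm with 25 N. So the real tip is about 15 mm behind the TCP, and a handle lying on the table needs TCP z ≈ −12 mm. Lifting and going to the rests.

Call:
move_arm([
  {"hand":0,"travel":[0,0,-1],"twist":[0,0,0]},
  {"hand":0,"travel":[0,0,-3],"twist":[0,0,0]},
  {"hand":0,"travel":[0,0,-4],"twist":[0,0,0]},
  {"hand":0,"travel":[0,0,-4],"twist":[0,0,0]},
  {"hand":0,"travel":[0,0,-4],"twist":[0,0,-4.8]},
])

```text
time: 8.02
position: [0.5838, -0.3944, 0.1502]
tool_rot: [0.999, -0.043, -0.0, -0.0]
ft_force: [0.9, -0.7, -0.4]
grip_width: 0.0176
grip_force: 25.0
```

Call:
move_arm([
  {"hand":0,"travel":[-0.5,-3.5,-0.5],"twist":[0,0,0]},
  {"hand":0,"travel":[-0.5,-3.5,-0.5],"twist":[0,0,0]},
  {"hand":0,"travel":[-0.5,-3.5,-0.5],"twist":[0,0,0]},
  {"hand":0,"travel":[-0.5,-3.5,-0.5],"twist":[0,0,0]},
  {"hand":0,"travel":[-0.5,-3.5,0],"twist":[0,0,0]},
])

```text
time: 8.43
position: [0.5746, -0.2171, 0.1702]
tool_rot: [0.999, -0.044, 0.001, 0.001]
ft_force: [-0.2, -0.1, -0.6]
grip_width: 0.0179
grip_force: 25.0
```

Call:
move_arm([
  {"hand":0,"travel":[-0.5,-3.5,0],"twist":[0,0,0]},
  {"hand":0,"travel":[-0.5,-3.5,0],"twist":[0,0,0]},
  {"hand":0,"travel":[-0.5,-3.5,0],"twist":[0,0,0]},
  {"hand":0,"travel":[-0.5,-3.5,0],"twist":[0,0,0]},
  {"hand":0,"travel":[-0.5,-3.5,0],"twist":[0,0,0]},
])

```text
time: 8.85
position: [0.5643, -0.0401, 0.1691]
tool_rot: [0.999, -0.044, 0.0, 0.0]
ft_force: [0.4, 0.7, -1.0]
grip_width: 0.0177
grip_force: 25.0
```

Call:
move_arm([
  {"hand":0,"travel":[-0.5,-3.5,0],"twist":[0,0,0]},
  {"hand":0,"travel":[-0.5,-3.5,0],"twist":[0,0,0]},
  {"hand":0,"travel":[-0.5,-3.5,0],"twist":[0,0,0]},
  {"hand":0,"travel":[-0.5,-3.5,0],"twist":[0,0,0]},
  {"hand":0,"travel":[0,0,0],"twist":[0,0,0]},
])

```text
time: 9.27
position: [0.5555, 0.1056, 0.169]
tool_rot: [0.999, -0.041, -0.0, -0.001]
ft_force: [-0.6, -1.3, -1.6]
grip_width: 0.0176
grip_force: 25.0
```

Call:
move_arm([
  {"hand":0,"travel":[0,0,0],"twist":[0,0,0]},
  {"hand":0,"travel":[0,0,0],"twist":[0,0,0]},
  {"hand":0,"travel":[0,0,0],"twist":[0,0,0]},
])

```text
time: 9.52
position: [0.5572, 0.0984, 0.1686]
tool_rot: [0.999, -0.044, 0.0, 0.0]
ft_force: [-0.4, 0.3, -0.6]
grip_width: 0.0177
grip_force: 25.0
```

Run:
```python
from h import *
o,c=shot("w5");print(o["position"],yaw(o),o["grip_width"])
hsv=cv2.cvtColor(c["frame"],cv2.COLOR_RGB2HSV)
for k in blobs(c,(0,60,10),(16,230,150),150,(0,60,640,300)):print(k.mean(0).round(),rect(k,c,o,.024))
```

```text
[0.55721888 0.09842533 0.16856518] -5.05049390251375 0.017746625854004352
[249. 222.] (556, 165, 62, 42, -9.3)
[346. 220.] (550, 73, 61, 14, -5.4)
[415. 214.] (550, 9, 61, 44, -3.9)
[170. 211.] (576, 243, 59, 46, -3.4)
```

View pics/w5.png

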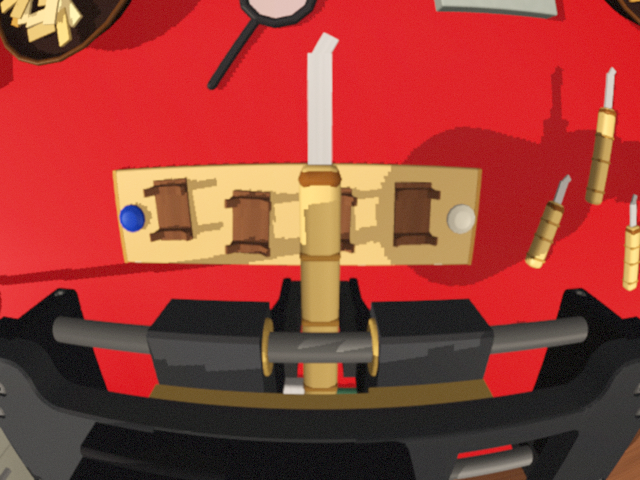

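The wrist view shows the blue button (132,218), rest_1 (172,210), rest_2 (249,222), rest_3 (345,220, half hidden by the held knife), rest_4 (415,214) and the white button (460,219). Knife_d sits straight in the grip. Now placing it on rest_1.

Run:
```python
from h import *
from rig import robot
o=robot.get_obs();plan(o,577,244,60,-3.6)
```

```text
target 577 244 60 -3.6 twist [ 0.02 -0.02 -1.49] travel cm [  1.06 -14.68  10.85] dist 18.3
```

Call:
move_arm([
  {"hand":0,"travel":[0.2,-2.9,0],"twist":[0,0,-1.5]},
  {"hand":0,"travel":[0.2,-2.9,0],"twist":[0,0,0]},
  {"hand":0,"travel":[0.2,-2.9,0],"twist":[0,0,0]},
  {"hand":0,"travel":[0.2,-2.9,2.5],"twist":[0,0,0]},
  {"hand":0,"travel":[0.2,-3,2.5],"twist":[0,0,0]},
])

```text
time: 9.98
position: [0.5793, 0.2444, 0.1196]
tool_rot: [0.999, -0.032, 0.003, -0.001]
ft_force: [0.3, -0.2, -0.5]
grip_width: 0.0181
grip_force: 25.0
```

Call:
move_arm([
  {"hand":0,"travel":[0,0,3],"twist":[0,0,0]},
  {"hand":0,"travel":[0,0,2.8],"twist":[0,0,0]},
  {"hand":0,"travel":[0,0,0],"twist":[0,0,0]},
  {"hand":0,"travel":[0,0,0],"twist":[0,0,0]},
  {"hand":0,"travel":[0,0,0],"twist":[0,0,0]},
])

```text
time: 10.4
position: [0.5781, 0.2436, 0.0615]
tool_rot: [1.0, -0.031, 0.001, -0.0]
ft_force: [-0.3, 0.4, -0.6]
grip_width: 0.0179
grip_force: 25.0
```

Run:
```python
from h import *
o,c=shot("w6");plan(o,577,244,13.5,-3.6)
```

```text
target 577 244 13.5 -3.6 twist [-0.03 -0.11  0.01] travel cm [-0.11 -0.03  4.8 ] dist 4.8
```

View pics/w6.png

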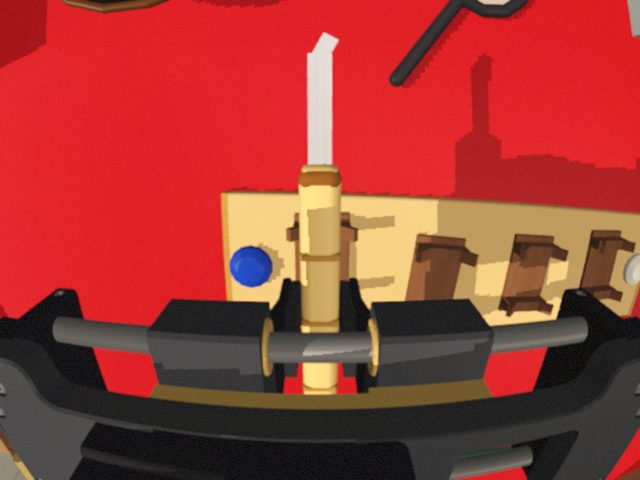

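The front saddle of rest_1 spans columns 288–355, centred under the knife at column 320. Lowering and releasing.

Call:
move_arm([
  {"hand":0,"travel":[-0.1,0,2],"twist":[0,0,0]},
  {"hand":0,"travel":[0,0,1.6],"twist":[0,0,0]},
  {"hand":0,"travel":[0,0,0.8],"twist":[0,0,0]},
  {"hand":0,"travel":[0,0,0.4],"twist":[0,0,0]},
  {"hand":0,"travel":[0,0,0],"twist":[0,0,0]},
])

```text
time: 10.87
position: [0.5761, 0.2443, 0.0128]
tool_rot: [1.0, -0.031, 0.0, -0.0]
ft_force: [0.1, -0.2, -0.6]
grip_width: 0.0179
grip_force: 25.0
```

Call:
move_arm([
  {"hand":0,"travel":[0,0,0],"twist":[0,0,0]},
  {"hand":0,"travel":[0,0,0],"twist":[0,0,0]},
])

```text
time: 11.03
position: [0.5766, 0.2448, 0.0135]
tool_rot: [1.0, -0.03, 0.001, -0.0]
ft_force: [0.4, 0.4, -0.0]
grip_width: 0.0178
grip_force: 25.0
```

Call:
move_arm([
  {"hand":3.5,"travel":[0,0,0],"twist":[0,0,0]},
  {"hand":3.5,"travel":[0,0,0],"twist":[0,0,0]},
  {"hand":3.5,"travel":[0,0,0],"twist":[0,0,0]},
  {"hand":3.5,"travel":[0,0,0],"twist":[0,0,0]},
  {"hand":3.5,"travel":[0,0,0],"twist":[0,0,0]},
])

```text
time: 11.45
position: [0.5757, 0.2446, 0.0124]
tool_rot: [1.0, -0.03, 0.0, -0.0]
ft_force: [0.2, -0.0, -0.3]
grip_width: 0.034
grip_force: 0.0
```

Run:
```python
from h import *
from rig import robot
o=robot.get_obs();plan(o,599,-226,170,-10.7)
```

```text
target 599 -226 170 -10.7 twist [-0.01 -0.02  7.22] travel cm [ 11.03  45.81 -15.76] dist 49.7
```

Call:
move_arm([
  {"hand":3.5,"travel":[0,0,-3.5],"twist":[0,0,0]},
  {"hand":3.5,"travel":[0,0,-4],"twist":[0,0,0]},
  {"hand":6,"travel":[0,0,-4],"twist":[0,0,0]},
  {"hand":6,"travel":[0,0,-4],"twist":[0,0,0]},
  {"hand":6,"travel":[0,3.2,0],"twist":[0,0,0]},
])

```text
time: 11.87
position: [0.5801, 0.218, 0.1764]
tool_rot: [1.0, -0.028, 0.01, -0.003]
ft_force: [1.8, 0.1, 0.4]
grip_width: 0.0478
grip_force: 0.0
```

Call:
move_arm([
  {"hand":6,"travel":[0,3.2,0],"twist":[0,0,0]},
  {"hand":6,"travel":[0,3.2,0],"twist":[0,0,0]},
  {"hand":6,"travel":[0,3.2,0],"twist":[0,0,0]},
  {"hand":6,"travel":[0,0,0],"twist":[0,0,0]},
  {"hand":6,"travel":[0,0,0],"twist":[0,0,0]},
])

```text
time: 12.28
position: [0.5678, 0.1153, 0.1674]
tool_rot: [0.999, -0.032, -0.0, -0.0]
ft_force: [-0.2, -0.2, 0.2]
grip_width: 0.0594
grip_force: 0.0
```

```bash
cat >> h.py <<'E'
def rests(o,c):
    cam=(T_of(o)@c["T_tool_cam"])[:3,3]
    print("tcp",o["position"].round(4),"yaw",yaw(o).round(2))
    for k in blobs(c,(0,60,10),(16,230,150),150,(0,60,640,300)):
        r=rect(k,c,o,.024);s=[(r[i]/1000-cam[i])/(cam[2]-.024) for i in(0,1)]
        print("rest",k.mean(0).round(),r,"corrected",[round(r[i]+3*s[i],1) for i in(0,1)])
E
python3 - <<'E'
from h import *
o,c=shot("w7");rests(o,c);handles(o,c,.038);handles(o,c);plan(o,599,-226,170,-10.7)
E
```

```text
tcp [0.5678 0.1153 0.1674] yaw -3.68
rest [268. 230.] (555, 165, 62, 42, -8.6) corrected [np.float64(554.1), np.float64(165.5)]
rest [352. 227.] (551, 88, 62, 43, -6.6) corrected [np.float64(550.1), np.float64(87.8)]
rest [432. 226.] (550, 9, 62, 45, -3.9) corrected [np.float64(549.1), np.float64(8.1)]
rest [198. 215.] (576, 229, 60, 17, -3.9) corrected [np.float64(575.3), np.float64(230.1)]
[630. 461.] (-15, -504, 261, 74, 32.3) EDGE
[396. 395.] (357, 22, 414, 32, 86.2) 
[187. 343.] (442, 263, 75, 23, -13.0) 
[453. 343.] (424, -15, 76, 22, 8.3) 
[634. 271.] (478, -266, 95, 24, 19.4) EDGE
[555. 247.] (523, -125, 71, 27, -21.8) 
[302. 221.] (565, 124, 341, 134, 84.7) 
[611. 172.] (603, -198, 104, 29, -10.2) 
[72. 39.] (777, 353, 183, 60, 75.7) EDGE
[56. 16.] (797, 374, 137, 46, 70.2) EDGE
[630. 461.] (-67, -551, 281, 80, 32.3) EDGE
[396. 395.] (335, 15, 446, 34, 86.2) 
[187. 343.] (426, 275, 81, 25, -13.0) 
[453. 343.] (407, -25, 82, 24, 8.3) 
[634. 271.] (465, -295, 102, 26, 19.4) EDGE
[555. 247.] (513, -143, 76, 29, -21.8) 
[302. 221.] (558, 126, 367, 144, 84.7) 
[611. 172.] (600, -221, 112, 31, -10.2) 
[72. 39.] (787, 372, 197, 65, 75.7) EDGE
[56. 16.] (808, 394, 147, 50, 70.2) EDGE
target 599 -226 170 -10.7 twist [-0.02  0.01  7.02] travel cm [ 9.4  32.96 -0.26] dist 34.3
```

View pics/w7.png

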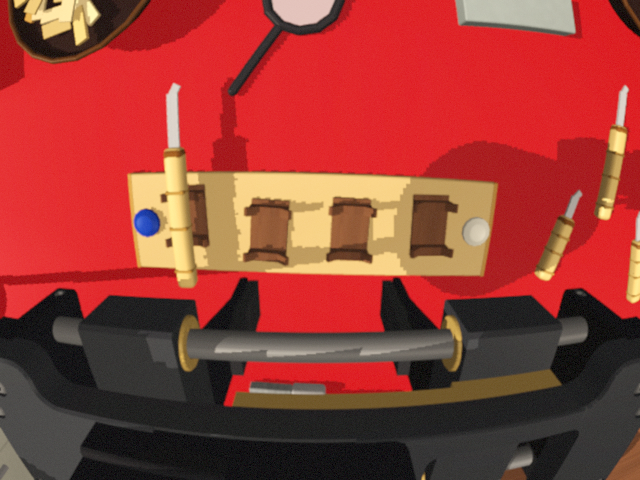

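Knife_d lies in rest_1 (handle from (175,149) to (187,287)). Rests 2–4 are now measured clearly. On to knife_c.

Call:
move_arm([
  {"hand":6,"travel":[0,0,0],"twist":[0,0,7]},
  {"hand":6,"travel":[0.94,3.3,0],"twist":[0,0,0]},
  {"hand":6,"travel":[0.94,3.3,0],"twist":[0,0,0]},
  {"hand":6,"travel":[0.94,3.3,0],"twist":[0,0,0]},
  {"hand":6,"travel":[0.94,3.3,0],"twist":[0,0,0]},
])

```text
time: 12.75
position: [0.5811, -0.0192, 0.1672]
tool_rot: [0.996, -0.09, 0.0, -0.0]
ft_force: [0.2, 0.0, -0.5]
grip_width: 0.0598
grip_force: 0.0
```

Call:
move_arm([
  {"hand":6,"travel":[0.94,3.3,0],"twist":[0,0,0]},
  {"hand":6,"travel":[0.94,3.3,0],"twist":[0,0,0]},
  {"hand":6,"travel":[0.94,3.3,0],"twist":[0,0,0]},
  {"hand":6,"travel":[0.94,3.3,0],"twist":[0,0,0]},
  {"hand":6,"travel":[0.94,3.3,0],"twist":[0,0,0]},
])

```text
time: 13.17
position: [0.5977, -0.1906, 0.1671]
tool_rot: [0.996, -0.09, 0.0, -0.0]
ft_force: [-0.2, -0.2, 0.4]
grip_width: 0.0603
grip_force: 0.0
```

Call:
move_arm([
  {"hand":6,"travel":[0.94,3.3,0],"twist":[0,0,0]},
  {"hand":5,"travel":[0,0,3],"twist":[0,0,0]},
  {"hand":5,"travel":[0,0,3],"twist":[0,0,0]},
  {"hand":5,"travel":[0,0,0],"twist":[0,0,0]},
  {"hand":5,"travel":[0,0,0],"twist":[0,0,0]},
])

```text
time: 13.58
position: [0.5993, -0.2227, 0.1054]
tool_rot: [0.996, -0.091, -0.002, -0.001]
ft_force: [0.4, -1.2, 0.6]
grip_width: 0.0507
grip_force: 0.0
```

Run:
```python
from h import *;import pickle
o,c=pickle.load(open("w7.pkl","rb"));p=cast([(175,149),(187,287),(175,155),(175,290)],c,o,.038);print("d",p[:2].mean(0),p[:2])
o,c=shot("w8");print(o["position"]);handles(o,c);plan(o,600,-225.5,-11.5,-10.7)
```

```text
d [0.57494715 0.2428504  0.038     ] [[0.64066966 0.23753913 0.038     ]
 [0.50922464 0.24816168 0.038     ]]
[ 0.59925935 -0.22271774  0.10539754]
[628. 458.] (74, -681, 194, 76, 25.3) EDGE
[379. 396.] (419, -264, 366, 30, 79.6) 
[203. 344.] (511, -98, 66, 19, -18.5) 
[433. 338.] (479, -305, 78, 23, 11.0) 
[ 76. 293.] (577, 47, 232, 50, 84.7) EDGE
[322. 227.] (599, -224, 111, 19, -10.9) 
[376.   5.] (762, -296, 104, 12, 83.3) EDGE
target 600 -225.5 -11.5 -10.7 twist [-0.12  0.27  0.3 ] travel cm [ 0.12  0.26 11.69] dist 11.7
```

Call:
move_arm([
  {"hand":5,"travel":[0,0.2,3],"twist":[0,0,0]},
  {"hand":5,"travel":[0,0,3],"twist":[0,0,0]},
  {"hand":5,"travel":[0,0,3],"twist":[0,0,0]},
  {"hand":5,"travel":[0,0,1],"twist":[0,0,0]},
  {"hand":5,"travel":[0,0,0],"twist":[0,0,0]},
])

```text
time: 14.05
position: [0.5993, -0.2254, 0.0062]
tool_rot: [0.996, -0.091, -0.001, -0.001]
ft_force: [0.1, 0.3, 0.1]
grip_width: 0.0497
grip_force: 0.0
```

Call:
move_arm([
  {"hand":5,"travel":[0,0,0.9],"twist":[0,0,0]},
  {"hand":5,"travel":[0,0,0.8],"twist":[0,0,0]},
  {"hand":5,"travel":[0,0,0],"twist":[0,0,0]},
  {"hand":5,"travel":[0,0,0],"twist":[0,0,0]},
])

```text
time: 14.38
position: [0.6003, -0.2269, -0.009]
tool_rot: [0.996, -0.091, 0.001, 0.0]
ft_force: [0.5, 0.6, 0.0]
grip_width: 0.0497
grip_force: 0.0
```

Run:
```python
from h import *
from rig import robot
o=robot.get_obs();print(o["ft_force"]);plan(o,599,-224.5,-12,-10.8)
```

```text
[0.52506709 0.58983171 0.04801867]
target 599 -224.5 -12 -10.8 twist [ 0.02 -0.06  0.32] travel cm [-0.17 -0.21  0.3 ] dist 0.4
```

Call:
move_arm([
  {"hand":5,"travel":[-0.1,-0.2,0.3],"twist":[0,0,0]},
  {"hand":5,"travel":[0,0,0],"twist":[0,0,0]},
  {"hand":0,"travel":[0,0,0],"twist":[0,0,0]},
  {"hand":0,"travel":[0,0,0],"twist":[0,0,0]},
  {"hand":0,"travel":[0,0,0],"twist":[0,0,0]},
])

```text
time: 14.8
position: [0.5993, -0.2247, -0.0125]
tool_rot: [0.996, -0.091, 0.0, 0.0]
ft_force: [0.3, -1.0, -0.2]
grip_width: 0.0374
grip_force: 0.0
```

Call:
move_arm([
  {"hand":0,"travel":[0,0,0],"twist":[0,0,0]},
  {"hand":0,"travel":[0,0,0],"twist":[0,0,0]},
  {"hand":0,"travel":[0,0,0],"twist":[0,0,0]},
  {"hand":0,"travel":[0,0,0],"twist":[0,0,0]},
  {"hand":0,"travel":[0,0,0],"twist":[0,0,0]},
])

```text
time: 15.22
position: [0.5992, -0.2246, -0.0127]
tool_rot: [0.996, -0.091, -0.0, -0.0]
ft_force: [-0.7, 0.5, 0.7]
grip_width: 0.0177
grip_force: 25.0
```

Call:
move_arm([
  {"hand":0,"travel":[0,0,-1],"twist":[0,0,0]},
  {"hand":0,"travel":[0,0,-3],"twist":[0,0,0]},
  {"hand":0,"travel":[0,0,-4],"twist":[0,0,0]},
  {"hand":0,"travel":[0,0,-4],"twist":[0,0,0]},
  {"hand":0,"travel":[0,0,-4],"twist":[0,0,-2]},
])

```text
time: 15.63
position: [0.5986, -0.2243, 0.1491]
tool_rot: [0.997, -0.074, -0.0, -0.0]
ft_force: [0.5, -0.3, -0.1]
grip_width: 0.0182
grip_force: 25.0
```

Run:
```python
from h import *
from rig import robot
o=robot.get_obs();print(o["position"],o["grip_width"]);plan(o,554.5,165.5,60,-8.6)
```

```text
[ 0.59862154 -0.22428252  0.14911933] 0.01818155630327913
target 554.5 165.5 60 -8.6 twist [-0.02  0.05  0.14] travel cm [-10.19 -37.88   8.91] dist 40.2
```

Call:
move_arm([
  {"hand":0,"travel":[-0.93,-3.44,0],"twist":[0,0,0]},
  {"hand":0,"travel":[-0.93,-3.44,0],"twist":[0,0,0]},
  {"hand":0,"travel":[-0.93,-3.44,0],"twist":[0,0,0]},
  {"hand":0,"travel":[-0.93,-3.44,0],"twist":[0,0,0]},
  {"hand":0,"travel":[-0.93,-3.44,0],"twist":[0,0,0]},
])

```text
time: 16.05
position: [0.578, -0.0462, 0.1481]
tool_rot: [0.997, -0.074, 0.0, -0.0]
ft_force: [0.6, 0.0, -0.5]
grip_width: 0.0174
grip_force: 25.0
```

Call:
move_arm([
  {"hand":0,"travel":[-0.93,-3.44,0],"twist":[0,0,0]},
  {"hand":0,"travel":[-0.93,-3.44,0],"twist":[0,0,0]},
  {"hand":0,"travel":[-0.93,-3.44,0],"twist":[0,0,0]},
  {"hand":0,"travel":[-0.93,-3.44,0],"twist":[0,0,0]},
  {"hand":0,"travel":[-0.93,-3.44,0],"twist":[0,0,0]},
])

```text
time: 16.47
position: [0.5573, 0.131, 0.1479]
tool_rot: [0.997, -0.074, 0.0, -0.0]
ft_force: [0.3, -0.3, -0.7]
grip_width: 0.0177
grip_force: 25.0
```

Call:
move_arm([
  {"hand":0,"travel":[-0.93,-3.44,0],"twist":[0,0,0]},
  {"hand":0,"travel":[0,0,3],"twist":[0,0,0]},
  {"hand":0,"travel":[0,0,3],"twist":[0,0,0]},
  {"hand":0,"travel":[0,0,2.8],"twist":[0,0,0]},
  {"hand":0,"travel":[0,0,0],"twist":[0,0,0]},
])

```text
time: 16.88
position: [0.5494, 0.1647, 0.055]
tool_rot: [0.997, -0.074, -0.005, 0.001]
ft_force: [-1.6, 0.2, -1.7]
grip_width: 0.0179
grip_force: 25.0
```

Call:
move_arm([
  {"hand":0,"travel":[0,0,0],"twist":[0,0,0]},
  {"hand":0,"travel":[0,0,0],"twist":[0,0,0]},
  {"hand":0,"travel":[0,0,0],"twist":[0,0,0]},
])

```text
time: 17.13
position: [0.5556, 0.1647, 0.0613]
tool_rot: [0.997, -0.074, 0.002, -0.0]
ft_force: [0.3, -1.2, -0.9]
grip_width: 0.0178
grip_force: 25.0
```

Run:
```python
from h import *
o,c=shot("w9");print(o["grip_width"]);rests(o,c);plan(o,554.5,165.5,12.5,-8.6)
```

```text
0.01777499692558379
tcp [0.5556 0.1647 0.0613] yaw -8.51
rest [344. 262.] (551, 150, 30, 7, -3.1) corrected [np.float64(549.8), np.float64(150.0)]
rest [293. 228.] (578, 179, 13, 8, -9.5) corrected [np.float64(577.2), np.float64(179.4)]
rest [435. 245.] (551, 86, 63, 45, -6.7) corrected [np.float64(549.8), np.float64(85.1)]
rest [215. 240.] (575, 230, 62, 17, -3.3) corrected [np.float64(574.1), np.float64(231.1)]
rest [321. 202.] (591, 159, 24, 9, 83.4) corrected [np.float64(590.4), np.float64(159.1)]
rest [536. 230.] (550, 10, 63, 51, -3.6) corrected [np.float64(548.8), np.float64(8.1)]
target 554.5 165.5 12.5 -8.6 twist [-0.06 -0.23  0.09] travel cm [-0.12 -0.06  4.88] dist 4.9
```

Call:
move_arm([
  {"hand":0,"travel":[0,0,2],"twist":[0,0,0]},
  {"hand":0,"travel":[0,0,1.6],"twist":[0,0,0]},
  {"hand":0,"travel":[0,0,0.8],"twist":[0,0,0]},
  {"hand":0,"travel":[0,0,0.4],"twist":[0,0,0]},
  {"hand":0,"travel":[0,0,0],"twist":[0,0,0]},
])

```text
time: 17.6
position: [0.5542, 0.1647, 0.0117]
tool_rot: [0.997, -0.074, 0.0, -0.0]
ft_force: [0.3, 0.5, -0.5]
grip_width: 0.0175
grip_force: 25.0
```

Call:
move_arm([
  {"hand":0,"travel":[0,0,0],"twist":[0,0,0]},
  {"hand":0,"travel":[0,0,0],"twist":[0,0,0]},
  {"hand":0,"travel":[0,0,0],"twist":[0,0,0]},
])

```text
time: 17.85
position: [0.5544, 0.1648, 0.012]
tool_rot: [0.997, -0.074, 0.001, -0.0]
ft_force: [-0.6, 0.1, -0.9]
grip_width: 0.0177
grip_force: 25.0
```

Call:
move_arm([
  {"hand":3.5,"travel":[0,0,0],"twist":[0,0,0]},
  {"hand":3.5,"travel":[0,0,0],"twist":[0,0,0]},
  {"hand":3.5,"travel":[0,0,0],"twist":[0,0,0]},
  {"hand":3.5,"travel":[0,0,0],"twist":[0,0,0]},
  {"hand":3.5,"travel":[0,0,0],"twist":[0,0,0]},
])

```text
time: 18.27
position: [0.5539, 0.1647, 0.0113]
tool_rot: [0.997, -0.074, 0.0, -0.0]
ft_force: [-0.4, -0.2, 0.3]
grip_width: 0.0337
grip_force: 0.0
```

Call:
move_arm([
  {"hand":3.5,"travel":[0,0,-3.5],"twist":[0,0,0]},
  {"hand":3.5,"travel":[0,0,-4],"twist":[0,0,0]},
  {"hand":6,"travel":[0,0,-4],"twist":[0,0,0]},
  {"hand":6,"travel":[0,0,-4],"twist":[0,0,0]},
  {"hand":6,"travel":[0,0,0],"twist":[0,0,0]},
])

```text
time: 18.68
position: [0.5596, 0.1655, 0.1745]
tool_rot: [0.997, -0.074, 0.008, -0.001]
ft_force: [1.6, -0.3, 0.8]
grip_width: 0.0475
grip_force: 0.0
```

Run:
```python
from h import *
from rig import robot
o=robot.get_obs();plan(o,514,-148,160,-22);plan(o,467,-280,160,11.1)
```

```text
target 514 -148 160 -22 twist [-0.35 -0.9  13.53] travel cm [ 7.52 30.78  1.45] dist 31.7
target 467 -280 160 11.1 twist [ -0.08  -0.96 -19.57] travel cm [-17.66  41.94   1.45] dist 45.5
```

Call:
move_arm([
  {"hand":6,"travel":[0,0,0],"twist":[0,0,6.7]},
  {"hand":6,"travel":[0,0,0],"twist":[0,0,6.7]},
  {"hand":6,"travel":[0.89,3.39,0],"twist":[0,0,0]},
  {"hand":6,"travel":[0.89,3.39,0],"twist":[0,0,0]},
  {"hand":6,"travel":[0.89,3.39,0],"twist":[0,0,0]},
])

```text
time: 19.1
position: [0.5403, 0.0599, 0.1661]
tool_rot: [0.982, -0.189, 0.0, 0.0]
ft_force: [0.7, 0.4, -0.2]
grip_width: 0.0599
grip_force: 0.0
```

Call:
move_arm([
  {"hand":6,"travel":[0.89,3.39,0],"twist":[0,0,0]},
  {"hand":6,"travel":[0.89,3.39,0],"twist":[0,0,0]},
  {"hand":6,"travel":[0.89,3.39,0],"twist":[0,0,0]},
  {"hand":6,"travel":[0.89,3.39,0],"twist":[0,0,0]},
  {"hand":6,"travel":[0.89,3.39,0],"twist":[0,0,0]},
])

```text
time: 19.52
position: [0.5182, -0.115, 0.1661]
tool_rot: [0.982, -0.19, 0.0, -0.0]
ft_force: [0.3, -0.3, -0.2]
grip_width: 0.0601
grip_force: 0.0
```

Call:
move_arm([
  {"hand":5,"travel":[0.89,3.39,0],"twist":[0,0,0]},
  {"hand":5,"travel":[0,0,3],"twist":[0,0,0]},
  {"hand":5,"travel":[0,0,3],"twist":[0,0,0]},
  {"hand":5,"travel":[0,0,0],"twist":[0,0,0]},
  {"hand":5,"travel":[0,0,0],"twist":[0,0,0]},
])

```text
time: 19.93
position: [0.513, -0.1476, 0.105]
tool_rot: [0.982, -0.19, -0.002, -0.001]
ft_force: [0.0, -0.4, 0.4]
grip_width: 0.0506
grip_force: 0.0
```

Run:
```python
from h import *
o,c=shot("w10");print(o["position"],yaw(o));handles(o,c);plan(o,514,-148,-12,-22)
```

```text
[ 0.51296565 -0.14763135  0.10499536] -21.90840240241232
[509. 474.] (91, -263, 70, 28, 48.9) EDGE
[  9. 470.] (277, 597, 163, 64, -58.5) EDGE
[630. 459.] (-126, -500, 259, 77, 14.1) EDGE
[378. 396.] (328, -152, 367, 31, 68.1) 
[436. 344.] (373, -204, 66, 19, -14.0) 
[204. 344.] (452, -9, 67, 19, -31.4) 
[318. 231.] (513, -146, 76, 18, -21.5) 
[108. 266.] (554, 89, 305, 99, 84.4) EDGE
[511. 211.] (467, -303, 96, 23, 11.2) 
target 514 -148 -12 -22 twist [-0.03  0.26  0.09] travel cm [ 0.11 -0.   11.7 ] dist 11.7
```

Call:
move_arm([
  {"hand":5,"travel":[0,-0.3,3],"twist":[0,0,0]},
  {"hand":5,"travel":[0,0,3],"twist":[0,0,0]},
  {"hand":5,"travel":[0,0,3],"twist":[0,0,0]},
  {"hand":5,"travel":[0,0,1],"twist":[0,0,0]},
  {"hand":5,"travel":[0,0,0],"twist":[0,0,0]},
])

```text
time: 20.4
position: [0.5151, -0.1446, 0.0055]
tool_rot: [0.982, -0.189, -0.001, -0.0]
ft_force: [0.2, 1.2, -0.5]
grip_width: 0.05
grip_force: 0.0
```

Call:
move_arm([
  {"hand":5,"travel":[0,0,0.9],"twist":[0,0,0]},
  {"hand":5,"travel":[0,0,0.7],"twist":[0,0,0]},
  {"hand":5,"travel":[0,0,0],"twist":[0,0,0]},
  {"hand":5,"travel":[0,0,0],"twist":[0,0,0]},
])

```text
time: 20.73
position: [0.5161, -0.1457, -0.009]
tool_rot: [0.982, -0.19, 0.001, 0.0]
ft_force: [0.6, -0.7, 0.4]
grip_width: 0.05
grip_force: 0.0
```

Run:
```python
from h import *
from rig import robot
o=robot.get_obs();print(o["ft_force"]);plan(o,513,-146,-12,-21.5)
```

```text
[ 0.56499959 -0.6669381   0.40864428]
target 513 -146 -12 -21.5 twist [ 0.01 -0.07 -0.38] travel cm [-0.27  0.15  0.3 ] dist 0.4
```

Call:
move_arm([
  {"hand":5,"travel":[-0.2,0.1,0.3],"twist":[0,0,-0.4]},
  {"hand":5,"travel":[0,0,0],"twist":[0,0,0]},
  {"hand":0,"travel":[0,0,0],"twist":[0,0,0]},
  {"hand":0,"travel":[0,0,0],"twist":[0,0,0]},
  {"hand":0,"travel":[0,0,0],"twist":[0,0,0]},
])

```text
time: 21.15
position: [0.5134, -0.1457, -0.0126]
tool_rot: [0.982, -0.186, 0.0, 0.0]
ft_force: [-0.7, 0.1, 0.5]
grip_width: 0.0371
grip_force: 0.0
```

Call:
move_arm([
  {"hand":0,"travel":[0,0,0],"twist":[0,0,0]},
  {"hand":0,"travel":[0,0,0],"twist":[0,0,0]},
  {"hand":0,"travel":[0,0,0],"twist":[0,0,0]},
  {"hand":0,"travel":[0,0,0],"twist":[0,0,0]},
  {"hand":0,"travel":[0,0,0],"twist":[0,0,0]},
])

```text
time: 21.57
position: [0.5133, -0.1456, -0.0127]
tool_rot: [0.982, -0.186, -0.0, -0.0]
ft_force: [-0.4, -1.2, 0.7]
grip_width: 0.0178
grip_force: 25.0
```

Call:
move_arm([
  {"hand":0,"travel":[0,0,-1],"twist":[0,0,0]},
  {"hand":0,"travel":[0,0,-3],"twist":[0,0,0]},
  {"hand":0,"travel":[0,0,-4],"twist":[0,0,-6]},
  {"hand":0,"travel":[0,0,-4],"twist":[0,0,-6]},
  {"hand":0,"travel":[0,0,-4],"twist":[0,0,-5.6]},
])

```text
time: 21.98
position: [0.5126, -0.1452, 0.1493]
tool_rot: [1.0, -0.031, -0.0, -0.0]
ft_force: [1.3, 0.5, -1.1]
grip_width: 0.0175
grip_force: 25.0
```

Run:
```python
from h import *
from rig import robot
o=robot.get_obs();print(o["position"],o["grip_width"]);plan(o,549.5,8,60,-3.9)
```

```text
[ 0.51260781 -0.14522215  0.14926117] 0.017499071618060608
target 549.5 8 60 -3.9 twist [-0.03  0.05  0.3 ] travel cm [  2.64 -15.54   8.93] dist 18.1
```

Call:
move_arm([
  {"hand":0,"travel":[0.5,-3.1,0],"twist":[0,0,0.3]},
  {"hand":0,"travel":[0.5,-3.1,0],"twist":[0,0,0]},
  {"hand":0,"travel":[0.5,-3.1,0],"twist":[0,0,0]},
  {"hand":0,"travel":[0.5,-3.1,0],"twist":[0,0,0]},
  {"hand":0,"travel":[0.6,-3.1,0],"twist":[0,0,0]},
])

```text
time: 22.4
position: [0.55, 0.0085, 0.1481]
tool_rot: [0.999, -0.037, 0.0, 0.0]
ft_force: [0.5, -0.4, -0.1]
grip_width: 0.0176
grip_force: 25.0
```

Call:
move_arm([
  {"hand":0,"travel":[0,0,3],"twist":[0,0,0]},
  {"hand":0,"travel":[0,0,3],"twist":[0,0,0]},
  {"hand":0,"travel":[0,0,2.8],"twist":[0,0,0]},
  {"hand":0,"travel":[0,0,0],"twist":[0,0,0]},
  {"hand":0,"travel":[0,0,0],"twist":[0,0,0]},
])

```text
time: 22.82
position: [0.5491, 0.0074, 0.0587]
tool_rot: [0.999, -0.036, -0.002, -0.0]
ft_force: [-0.3, -0.5, -0.4]
grip_width: 0.0178
grip_force: 25.0
```

Call:
move_arm([
  {"hand":0,"travel":[0,0,0],"twist":[0,0,0]},
  {"hand":0,"travel":[0,0,0],"twist":[0,0,0]},
])

```text
time: 22.98
position: [0.552, 0.0066, 0.0613]
tool_rot: [0.999, -0.037, 0.002, 0.0]
ft_force: [0.2, 1.0, -0.6]
grip_width: 0.0176
grip_force: 25.0
```

Run:
```python
from h import *
o,c=shot("w11");print(o["grip_width"]);rests(o,c);plan(o,549.5,8,12.3,-3.9)
```

```text
0.017603409246958787
tcp [0.552  0.0066 0.0613] yaw -4.21
rest [119. 264.] (556, 149, 58, 19, -8.0) corrected [np.float64(554.9), np.float64(151.0)]
rest [202. 258.] (554, 89, 58, 45, -6.4) corrected [np.float64(552.9), np.float64(90.2)]
rest [310. 241.] (558, 10, 48, 44, -3.0) corrected [np.float64(556.9), np.float64(10.1)]
rest [ 39. 243.] (575, 226, 61, 26, -3.6) corrected [np.float64(574.2), np.float64(229.1)]
target 549.5 8 12.3 -3.9 twist [ 0.02 -0.22 -0.31] travel cm [-0.26 -0.12  4.9 ] dist 4.9
```

View pics/w11.png

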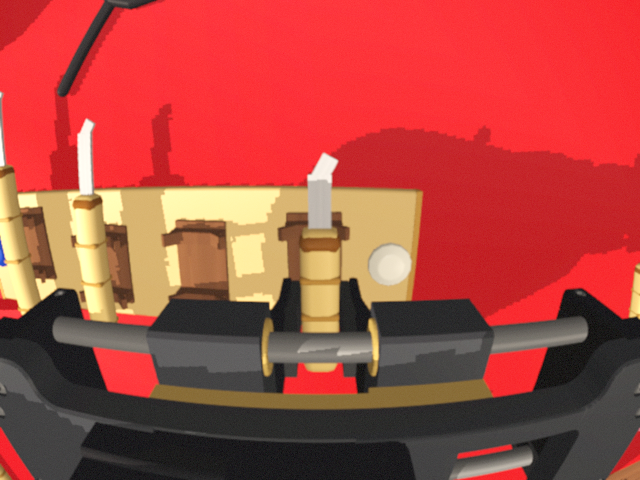

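Knife_a (column 320) is over rest_4, whose front saddle spans columns 280–349 (centre ~315). That calls for 2–3 mm more towards +y.

Call:
move_arm([
  {"hand":0,"travel":[-0.1,-0.2,2],"twist":[0,0,0]},
  {"hand":0,"travel":[0,0,1.6],"twist":[0,0,0]},
  {"hand":0,"travel":[0,0,0.8],"twist":[0,0,0]},
  {"hand":0,"travel":[0,0,0.4],"twist":[0,0,0]},
  {"hand":0,"travel":[0,0,0],"twist":[0,0,0]},
])

```text
time: 23.45
position: [0.5499, 0.009, 0.0117]
tool_rot: [0.999, -0.037, 0.0, 0.0]
ft_force: [0.7, -0.3, -0.5]
grip_width: 0.0176
grip_force: 25.0
```

Call:
move_arm([
  {"hand":0,"travel":[0,0,0],"twist":[0,0,0]},
  {"hand":0,"travel":[0,0,0],"twist":[0,0,0]},
  {"hand":0,"travel":[0,0,0],"twist":[0,0,0]},
])

```text
time: 23.7
position: [0.5501, 0.009, 0.0119]
tool_rot: [0.999, -0.037, 0.001, 0.0]
ft_force: [0.2, -1.4, -1.0]
grip_width: 0.0177
grip_force: 25.0
```

Call:
move_arm([
  {"hand":3.5,"travel":[0,0,0],"twist":[0,0,0]},
  {"hand":3.5,"travel":[0,0,0],"twist":[0,0,0]},
  {"hand":3.5,"travel":[0,0,0],"twist":[0,0,0]},
  {"hand":3.5,"travel":[0,0,0],"twist":[0,0,0]},
  {"hand":3.5,"travel":[0,0,0],"twist":[0,0,0]},
])

```text
time: 24.12
position: [0.5496, 0.0092, 0.0113]
tool_rot: [0.999, -0.037, 0.0, -0.0]
ft_force: [0.9, 0.0, 0.7]
grip_width: 0.0339
grip_force: 0.0
```

Call:
move_arm([
  {"hand":3.5,"travel":[0,0,-3.5],"twist":[0,0,0]},
  {"hand":3.5,"travel":[0,0,-4],"twist":[0,0,0]},
  {"hand":8.7,"travel":[0,0,-4],"twist":[0,0,0]},
  {"hand":8.7,"travel":[0,0,-4],"twist":[0,0,0]},
  {"hand":8.7,"travel":[0,0,0],"twist":[0,0,0]},
])

```text
time: 24.53
position: [0.5551, 0.0084, 0.174]
tool_rot: [0.999, -0.036, 0.008, 0.001]
ft_force: [0.7, -0.1, 0.7]
grip_width: 0.0478
grip_force: 0.0
```

Call:
move_arm([
  {"hand":8.7,"travel":[0,0,0],"twist":[0,0,-5]},
  {"hand":8.7,"travel":[0,0,0],"twist":[0,0,-5]},
  {"hand":8.7,"travel":[0,0,0],"twist":[0,0,-5]},
])

```text
time: 24.78
position: [0.5495, 0.0092, 0.1665]
tool_rot: [0.995, 0.096, 0.0, 0.0]
ft_force: [0.4, -0.1, -0.1]
grip_width: 0.0671
grip_force: 0.0
```

Run:
```python
from h import *
from rig import robot
o=robot.get_obs();print(o["position"]);plan(o,470,-279,160,11)
```

```text
[0.54947694 0.00920518 0.1665402 ]
target 470 -279 160 11 twist [ 0.01 -0.04  0.06] travel cm [-13.3   26.77   0.65] dist 29.9
```

Call:
move_arm([
  {"hand":8.7,"travel":[-1.57,2.97,0],"twist":[0,0,0]},
  {"hand":8.7,"travel":[-1.57,2.97,0],"twist":[0,0,0]},
  {"hand":8.7,"travel":[-1.57,2.97,0],"twist":[0,0,0]},
  {"hand":8.7,"travel":[-1.57,2.97,0],"twist":[0,0,0]},
  {"hand":8.7,"travel":[-1.57,2.97,0],"twist":[0,0,0]},
])

```text
time: 25.2
position: [0.4996, -0.1525, 0.1661]
tool_rot: [0.996, 0.095, -0.0, -0.0]
ft_force: [0.3, 0.2, 0.1]
grip_width: 0.0864
grip_force: 0.0
```

Call:
move_arm([
  {"hand":8.7,"travel":[-1.57,2.97,0],"twist":[0,0,0]},
  {"hand":8.7,"travel":[-1.57,2.97,0],"twist":[0,0,0]},
  {"hand":8.7,"travel":[-1.57,2.97,0],"twist":[0,0,0]},
  {"hand":8.7,"travel":[-1.57,2.97,0],"twist":[0,0,0]},
  {"hand":8.7,"travel":[0,0,0],"twist":[0,0,0]},
])

```text
time: 25.62
position: [0.4603, -0.2863, 0.1663]
tool_rot: [0.996, 0.092, 0.001, 0.002]
ft_force: [0.9, 0.1, 0.6]
grip_width: 0.0868
grip_force: 0.0
```

Call:
move_arm([
  {"hand":8.7,"travel":[0,0,2],"twist":[0,0,0]},
  {"hand":8.7,"travel":[0,0,2],"twist":[0,0,0]},
  {"hand":8.7,"travel":[0,0,1],"twist":[0,0,0]},
  {"hand":8.7,"travel":[0,0,0],"twist":[0,0,0]},
  {"hand":8.7,"travel":[0,0,0],"twist":[0,0,0]},
])

```text
time: 26.03
position: [0.4608, -0.2793, 0.1158]
tool_rot: [0.996, 0.094, -0.0, -0.001]
ft_force: [0.5, 0.2, -0.3]
grip_width: 0.0869
grip_force: 0.0
```

Run:
```python
from h import *
o,c=shot("w12");print(o["position"],yaw(o),o["grip_width"]);handles(o,c)
m=cv2.inRange(cv2.cvtColor(c["frame"],cv2.COLOR_RGB2HSV),np.array((0,0,120)),np.array((40,110,255)))
for k in blobs(c,(0,0,120),(40,90,255),300):print("white",cv2.boundingRect(k),rect(k,c,o,.085))
plan(o,462,-280,20,11.1)
```

```text
[ 0.46075177 -0.27927106  0.11581688] 10.836439380982343 0.08686589295964796
[457. 466.] (179, -513, 71, 16, 34.7) EDGE
[  9. 459.] (-120, 215, 264, 68, -25.2) EDGE
[437. 392.] (312, -455, 348, 31, -79.0) 
[499. 339.] (381, -475, 72, 29, 23.5) 
[141. 339.] (314, -127, 72, 28, -5.0) 
[351. 224.] (467, -304, 92, 19, 11.0) 
[47. 89.] (544, 5, 144, 99, 84.7) EDGE
white (140, 329, 361, 34) (395, -292, 272, 22, -79.1)
white (232, 303, 19, 29) (411, -235, 21, 12, 5.9)
white (440, 253, 102, 74) (457, -399, 75, 50, 66.2)
white (342, 237, 15, 28) (471, -296, 18, 9, 11.9)
white (346, 117, 18, 53) (535, -285, 30, 9, 7.0)
white (56, 80, 28, 33) (541, -96, 24, 22, -89.0)
white (0, 7, 41, 54) (585, -36, 48, 23, -60.9)
target 462 -280 20 11.1 twist [-0.07  0.05 -0.26] travel cm [0.11 0.1  9.58] dist 9.6
```

View pics/w12.png

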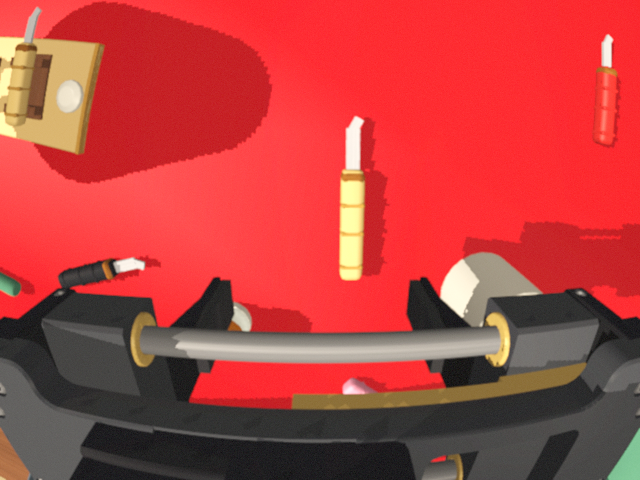

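The view shows knife_b at (351,224), the mug at (490,285) right of the jaws, a small bottle at (240,318) on the left and the black decoy at (100,270). I check the bottle's clearance before lowering.

Run:
```python
from h import *;import pickle
o,c=pickle.load(open("d0.pkl","rb"))["scene"]
print("bottle base",cast([(252,222)],c,None,0),"top at h",[cast([(252,204)],c,None,h).round(3) for h in(.03,.04,.05)], "width",cast([(244,215),(261,215)],c,None,.02))
print("mug base front",cast([(158,244)],c,None,0))
```

```text
bottle base [[ 0.36323233 -0.21301256  0.        ]] top at h [array([[ 0.328, -0.215,  0.03 ]]), array([[ 0.339, -0.213,  0.04 ]]), array([[ 0.35, -0.21,  0.05]])] width [[ 0.35910488 -0.23218095  0.02      ]
 [ 0.35711473 -0.18882906  0.02      ]]
mug base front [[ 4.51336969e-01 -4.33760864e-01  1.11022302e-16]]
```

Call:
move_arm([
  {"hand":8.7,"travel":[0.1,0.1,3],"twist":[0,0,0]},
  {"hand":8.7,"travel":[0,0,3],"twist":[0,0,0]},
  {"hand":8.7,"travel":[0,0,3],"twist":[0,0,0]},
  {"hand":8.7,"travel":[0,0,1.5],"twist":[0,0,0]},
  {"hand":8.7,"travel":[0,0,0],"twist":[0,0,0]},
])

```text
time: 26.5
position: [0.4611, -0.2794, 0.0092]
tool_rot: [0.996, 0.094, -0.001, -0.002]
ft_force: [-1.4, 0.4, 1.0]
grip_width: 0.0869
grip_force: 0.0
```

Call:
move_arm([
  {"hand":8.7,"travel":[0,0,0.9],"twist":[0,0,0]},
  {"hand":8.7,"travel":[0,0,0.8],"twist":[0,0,0]},
  {"hand":8.7,"travel":[0,0,0],"twist":[0,0,0]},
  {"hand":8.7,"travel":[0,0,0],"twist":[0,0,0]},
  {"hand":8.7,"travel":[0,0,0],"twist":[0,0,0]},
])

```text
time: 26.92
position: [0.4626, -0.2811, -0.0049]
tool_rot: [0.996, 0.094, 0.001, 0.001]
ft_force: [-0.9, -0.1, 0.2]
grip_width: 0.087
grip_force: 0.0
```

Run:
```python
from h import *
from rig import robot
o=robot.get_obs();print(o["position"],o["ft_force"]);plan(o,462.5,-280.5,-12.3,11)
```

```text
[ 0.46263872 -0.28114282 -0.00493946] [-0.90341314 -0.13601421  0.23287319]
target 462.5 -280.5 -12.3 11 twist [ 0.08 -0.06 -0.18] travel cm [-0.   -0.07  0.74] dist 0.7
```

Call:
move_arm([
  {"hand":8.7,"travel":[0,0,0.6],"twist":[0,0,0]},
  {"hand":8.7,"travel":[0,0,0],"twist":[0,0,0]},
  {"hand":6,"travel":[0,0,0],"twist":[0,0,0]},
  {"hand":5,"travel":[0,0,0],"twist":[0,0,0]},
  {"hand":4,"travel":[0,0,0],"twist":[0,0,0]},
])

```text
time: 27.33
position: [0.4621, -0.2807, -0.0117]
tool_rot: [0.996, 0.094, 0.0, 0.0]
ft_force: [0.6, -0.3, -0.7]
grip_width: 0.0739
grip_force: 0.0
```

Call:
move_arm([
  {"hand":4,"travel":[0,0,0],"twist":[0,0,0]},
  {"hand":3,"travel":[0,0,0],"twist":[0,0,0]},
  {"hand":3,"travel":[0,0,0],"twist":[0,0,0]},
  {"hand":3,"travel":[0,0,0],"twist":[0,0,0]},
  {"hand":2.5,"travel":[0,0,0],"twist":[0,0,0]},
])

```text
time: 27.75
position: [0.4622, -0.2809, -0.0117]
tool_rot: [0.996, 0.094, 0.0, 0.0]
ft_force: [0.4, -0.4, 0.5]
grip_width: 0.0416
grip_force: 0.2
```

Call:
move_arm([
  {"hand":2.5,"travel":[0,0,0],"twist":[0,0,0]},
  {"hand":2,"travel":[0,0,0],"twist":[0,0,0]},
  {"hand":0,"travel":[0,0,0],"twist":[0,0,0]},
  {"hand":0,"travel":[0,0,0],"twist":[0,0,0]},
  {"hand":0,"travel":[0,0,0],"twist":[0,0,0]},
])

```text
time: 28.17
position: [0.4621, -0.2807, -0.0117]
tool_rot: [0.996, 0.094, 0.0, 0.0]
ft_force: [-0.2, -0.9, 0.7]
grip_width: 0.0178
grip_force: 25.0
```

Call:
move_arm([
  {"hand":0,"travel":[0,0,0],"twist":[0,0,0]},
  {"hand":0,"travel":[0,0,0],"twist":[0,0,0]},
])

```text
time: 28.33
position: [0.4621, -0.2808, -0.0117]
tool_rot: [0.996, 0.094, 0.0, 0.0]
ft_force: [0.2, -0.7, 0.3]
grip_width: 0.0179
grip_force: 25.0
```

Run:
```python
from h import *
o,c=shot("w13");print(o["position"],o["grip_width"],yaw(o))
for k in blobs(c,(12,60,90),(35,255,255),100,(290,80,350,420)):print(cv2.boundingRect(k),rect(k,c,o,.016))
```

```text
[ 0.46210869 -0.28075085 -0.01171084] 0.01791160853665362 10.813208788248758
(290, 394, 60, 16) (402, -292, 33, 12, -79.2)
(302, 362, 36, 19) (424, -288, 18, 12, -81.5)
(299, 208, 42, 126) (478, -278, 62, 19, 10.6)
```

Gripped, with the handle centre about 1 mm from the TCP. Lifting and carrying to rest_3.

Call:
move_arm([
  {"hand":0,"travel":[0,0,-1],"twist":[0,0,0]},
  {"hand":0,"travel":[0,0,-3],"twist":[0,0,0]},
  {"hand":0,"travel":[0,0,-4],"twist":[0,0,0]},
  {"hand":0,"travel":[0,0,-4],"twist":[0,0,0]},
  {"hand":0,"travel":[0,0,-4],"twist":[0,0,0]},
])

```text
time: 28.8
position: [0.4613, -0.2798, 0.1501]
tool_rot: [0.996, 0.094, -0.001, -0.001]
ft_force: [1.2, -0.5, -1.0]
grip_width: 0.0178
grip_force: 25.0
```

Call:
move_arm([
  {"hand":0,"travel":[0,0,0],"twist":[0,0,5.8]},
  {"hand":0,"travel":[0,0,0],"twist":[0,0,5.8]},
  {"hand":0,"travel":[0,0,0],"twist":[0,0,5.9]},
  {"hand":0,"travel":[0,0,0],"twist":[0,0,0]},
])

```text
time: 29.13
position: [0.4618, -0.2803, 0.1492]
tool_rot: [0.998, -0.059, 0.0, 0.0]
ft_force: [0.5, -0.6, -0.8]
grip_width: 0.0181
grip_force: 25.0
```

Run:
```python
from h import *
from rig import robot
o=robot.get_obs();print(o["position"],o["grip_width"]);plan(o,551,88,60,-6.7)
```

```text
[ 0.4617519  -0.28026167  0.14918172] 0.018071632487224928
target 551 88 60 -6.7 twist [ 0.01 -0.02 -0.08] travel cm [  4.57 -37.62   8.92] dist 38.9
```

Call:
move_arm([
  {"hand":0,"travel":[0.41,-3.42,0],"twist":[0,0,0]},
  {"hand":0,"travel":[0.41,-3.42,0],"twist":[0,0,0]},
  {"hand":0,"travel":[0.41,-3.42,0],"twist":[0,0,0]},
  {"hand":0,"travel":[0.41,-3.42,0],"twist":[0,0,0]},
  {"hand":0,"travel":[0.41,-3.42,0],"twist":[0,0,0]},
])

```text
time: 29.55
position: [0.5019, -0.1115, 0.1483]
tool_rot: [0.998, -0.057, -0.001, -0.0]
ft_force: [0.6, -1.4, -0.6]
grip_width: 0.018
grip_force: 25.0
```

Call:
move_arm([
  {"hand":0,"travel":[0.42,-3.42,0],"twist":[0,0,0]},
  {"hand":0,"travel":[0.42,-3.42,0],"twist":[0,0,0]},
  {"hand":0,"travel":[0.42,-3.42,0],"twist":[0,0,0]},
  {"hand":0,"travel":[0.42,-3.42,0],"twist":[0,0,0]},
  {"hand":0,"travel":[0.42,-3.42,0],"twist":[0,0,0]},
])

```text
time: 29.97
position: [0.5426, 0.056, 0.1483]
tool_rot: [0.998, -0.057, -0.001, -0.0]
ft_force: [0.3, -0.7, -1.5]
grip_width: 0.0174
grip_force: 25.0
```

Call:
move_arm([
  {"hand":0,"travel":[0.42,-3.42,0],"twist":[0,0,0]},
  {"hand":0,"travel":[0,0,3],"twist":[0,0,0]},
  {"hand":0,"travel":[0,0,3],"twist":[0,0,0]},
  {"hand":0,"travel":[0,0,2.8],"twist":[0,0,0]},
  {"hand":0,"travel":[0,0,0],"twist":[0,0,0]},
])

```text
time: 30.38
position: [0.5464, 0.0883, 0.0556]
tool_rot: [0.998, -0.057, -0.006, 0.0]
ft_force: [-0.9, -0.0, -0.6]
grip_width: 0.018
grip_force: 25.0
```

Call:
move_arm([
  {"hand":0,"travel":[0,0,0],"twist":[0,0,0]},
  {"hand":0,"travel":[0,0,0],"twist":[0,0,0]},
  {"hand":0,"travel":[0,0,0],"twist":[0,0,0]},
  {"hand":0,"travel":[0,0,0],"twist":[0,0,0]},
])

```text
time: 30.72
position: [0.5527, 0.0874, 0.0621]
tool_rot: [0.998, -0.058, 0.002, -0.0]
ft_force: [-0.3, 0.2, -0.5]
grip_width: 0.0178
grip_force: 25.0
```

Run:
```python
from h import *
o,c=shot("w14");print(o["grip_width"]);rests(o,c);plan(o,551,88,12.3,-6.7)
h=cv2.cvtColor(c["frame"],cv2.COLOR_RGB2HSV)
m=cv2.inRange(h,np.array((0,60,10)),np.array((16,230,150)))
for r in range(190,262,6):
    s=np.where(m[r,250:390])[0]+250
    print(r,(s.min(),s.max()) if len(s) else None,end=" ")
```

```text
0.017784883289097612
tcp [0.5527 0.0874 0.0621] yaw -6.68
rest [223. 260.] (557, 151, 56, 14, -8.8) corrected [np.float64(555.9), np.float64(152.0)]
rest [320. 245.] (559, 88, 50, 43, -9.4) corrected [np.float64(558.0), np.float64(88.1)]
rest [117. 245.] (575, 228, 62, 22, -2.6) corrected [np.float64(574.2), np.float64(230.0)]
rest [432. 234.] (551, 9, 65, 45, -3.9) corrected [np.float64(549.8), np.float64(8.1)]
target 551 88 12.3 -6.7 twist [-0.02 -0.21  0.02] travel cm [-0.17 -0.04  4.98] dist 5.0
190 None 196 None 202 None 208 None 214 (np.int64(300), np.int64(346)) 220 (np.int64(292), np.int64(346)) 226 (np.int64(289), np.int64(353)) 232 (np.int64(285), np.int64(353)) 238 (np.int64(286), np.int64(353)) 244 (np.int64(299), np.int64(345)) 250 (np.int64(300), np.int64(345)) 256 (np.int64(300), np.int64(345))
```

Call:
move_arm([
  {"hand":0,"travel":[0,0,2],"twist":[0,0,0]},
  {"hand":0,"travel":[0,0,1.6],"twist":[0,0,0]},
  {"hand":0,"travel":[0,0,0.8],"twist":[0,0,0]},
  {"hand":0,"travel":[0,0,0.4],"twist":[0,0,0]},
  {"hand":0,"travel":[0,0,0],"twist":[0,0,0]},
])

```text
time: 31.18
position: [0.5514, 0.0875, 0.0126]
tool_rot: [0.998, -0.058, 0.0, 0.0]
ft_force: [0.8, -0.1, 0.3]
grip_width: 0.0176
grip_force: 25.0
```

Call:
move_arm([
  {"hand":0,"travel":[0,0,0],"twist":[0,0,0]},
  {"hand":0,"travel":[0,0,0],"twist":[0,0,0]},
  {"hand":0,"travel":[0,0,0],"twist":[0,0,0]},
])

```text
time: 31.43
position: [0.5518, 0.0876, 0.0128]
tool_rot: [0.998, -0.058, 0.001, -0.0]
ft_force: [0.1, 0.4, -0.5]
grip_width: 0.0176
grip_force: 25.0
```

Call:
move_arm([
  {"hand":3.5,"travel":[0,0,0],"twist":[0,0,0]},
  {"hand":3.5,"travel":[0,0,0],"twist":[0,0,0]},
  {"hand":3.5,"travel":[0,0,0],"twist":[0,0,0]},
  {"hand":3.5,"travel":[0,0,0],"twist":[0,0,0]},
  {"hand":3.5,"travel":[0,0,0],"twist":[0,0,0]},
])

```text
time: 31.85
position: [0.5513, 0.0876, 0.0123]
tool_rot: [0.998, -0.058, 0.0, 0.0]
ft_force: [0.3, 0.1, 1.0]
grip_width: 0.0334
grip_force: 0.0
```

Call:
move_arm([
  {"hand":3.5,"travel":[0,0,-3.5],"twist":[0,0,0]},
  {"hand":3.5,"travel":[0,0,-4],"twist":[0,0,0]},
  {"hand":3.5,"travel":[0,0,-4],"twist":[0,0,0]},
  {"hand":3.5,"travel":[0,0,-4],"twist":[0,0,0]},
  {"hand":3.5,"travel":[0,0,0],"twist":[0,0,0]},
])

```text
time: 32.27
position: [0.5569, 0.0877, 0.1751]
tool_rot: [0.998, -0.058, 0.008, -0.0]
ft_force: [1.2, 0.0, 0.3]
grip_width: 0.0353
grip_force: 0.0
```

Call:
move_arm([
  {"hand":3.5,"travel":[0,-2,-1],"twist":[0,0,0]},
  {"hand":3.5,"travel":[0,-1.7,0],"twist":[0,0,0]},
  {"hand":3.5,"travel":[0,0,0],"twist":[0,0,0]},
  {"hand":3.5,"travel":[0,0,0],"twist":[0,0,0]},
  {"hand":3.5,"travel":[0,0,0],"twist":[0,0,0]},
])

```text
time: 32.68
position: [0.555, 0.124, 0.1767]
tool_rot: [0.998, -0.058, -0.001, 0.0]
ft_force: [-0.4, 0.2, 0.5]
grip_width: 0.0353
grip_force: 0.0
```

Run:
```python
from h import *
o,c=shot("w15");rests(o,c)
```

```text
tcp [0.555  0.124  0.1767] yaw -6.67
rest [291. 217.] (553, 150, 61, 13, -7.5) corrected [np.float64(552.2), np.float64(150.3)]
rest [374. 212.] (549, 72, 60, 10, -6.5) corrected [np.float64(548.2), np.float64(71.6)]
rest [208. 204.] (575, 229, 60, 16, -3.6) corrected [np.float64(574.4), np.float64(230.0)]
rest [430. 197.] (552, 13, 63, 36, -4.0) corrected [np.float64(551.2), np.float64(12.1)]
```

View pics/w15.png

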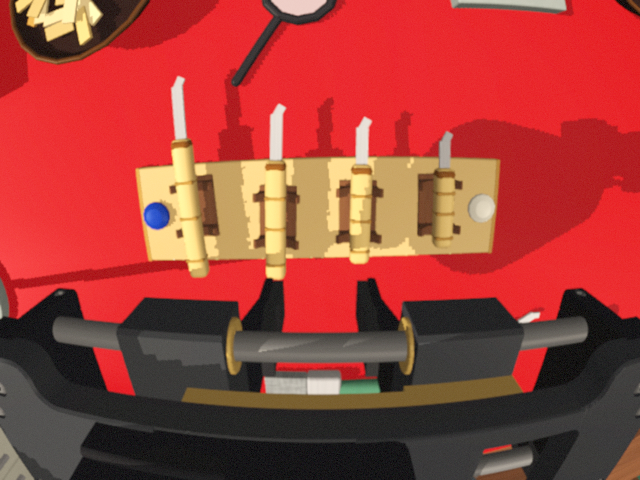

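All four knives lie in their rests in the right order: d (190,208), c (276,220), b (360,215), a (444,208). I check the centring numerically.

Run:
```python
from h import *;import pickle
o,c=pickle.load(open("w15.pkl","rb"))
P={"d":[(182,142),(199,275),576,244,-3.6,134],"c":[(276,163),(276,276),554.5,165.5,-8.4,112],"b":[(361,167),(359,262),551,88,-6.6,92],"a":[(444,172),(443,245),549.5,8.5,-3.9,76]}
for k,(f,r,x,y,a,L) in P.items():
    p=cast([f,r],c,o,.039)*1000;m=p.mean(0)[:2]-[x,y];d=p[0]-p[1];t=np.radians(a)
    print(k,"len",np.linalg.norm(d).round(),L,"along",(m@[np.cos(t),np.sin(t)]).round(1),"across",(m@[-np.sin(t),np.cos(t)]).round(1),"dyaw",(np.degrees(np.arctan2(d[1],d[0]))-a).round(1))
```

```text
d len 128.0 134 along -0.8 across -1.5 dyaw -0.8
c len 106.0 112 along 0.8 across -1.7 dyaw -0.2
b len 88.0 92 along 0.4 across 0.0 dyaw 0.4
a len 69.0 76 along -0.4 across 1.2 dyaw 1.4
```

```bash
python3 -c "
from rig import robot
print(robot.get_obs()['time'],robot.hand_in())"
```

```text
the job is handed in; nothing more can be done
32.7333 None
```

All four knives are on the rests in order of length, longest by the blue button; the last picture showed each within about 2 mm of centre and 1.5° of its groove. I kept clear of the mug, and the job was handed in at 32.7 s with no verdict returned.

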